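# Charge the stone test box and close it with the cover that fits

### The arm

A 6-joint arm with a two-finger parallel gripper is mounted at the origin on the work surface. World frame = base frame: x ahead of the robot, y to its left, z up, the work surface at z = 0. Lengths are in mm, angles in rad, forces in N, time in s.
With the tool pointing down it reaches from about 300 to 750 mm from the base axis. Payload 8.5 kg.
Tool frame: the origin (TCP) lies at the very end of the fingers, on their centre line; the grasp point (between the pads) lies 19 mm behind it (pinch_z is the distance from the TCP to the grasp point, in mm); z points along the fingers, x is the direction in which the jaws open and shut, and the axes are right-handed (so a half turn about z gives the same grasp; the last joint's range is limited). The gripper opens to 88 mm and grips with 3 to 60 N. Pads are 18 mm wide; open, the fingers measure 123 mm over their backs; the gripper's body (75 mm by 187 mm) begins 45 mm behind the grasp point.
Start: joints at [0.959, 0.381, 1.297, -0, 1.464, -0.215], TCP at [212.548, 507.251, 238.748] pointing down, gripper open.
Joint ranges: [-3.11, 3.11], [-0.89, 2.33], [0.22, 2.48], [-1.42, 4.56], [0.17, 2.85], [-2.88, 2.88]. Speed limits (rad/s): [2.39, 2.39, 3.14, 3.14, 3.14, 3.14].

### API

Orientations are given as a unit quaternion [x, y, z, w].
In Python, from plant import sense, snapshot, camera_params, sign_off, spot_in, cut_out, place_of, pinch_z gives the robot as it stands.
- The arm moves only by the shell command python3 -m creep 'ROWS' [OPENING] [FORCE]. ROWS is a JSON object of lists of equal length, an entry for each row: "xyz": the shift along the tool's x, y, z scaled (see below), a list of three; "rot": the turn, a rotation vector about the tool's x, y, z scaled (see below), a list of three. A call has 1 to 10 rows; each row shifts and turns the commanded pose from where the row before left it, along the tool's axes as they then stand; what a row does not reach is not made up. The controller multiplies each number of a shift by 40 mm and each number of a turn by 6 degrees. A row lasts 1/12 s, in which the tool goes at most 41.7 mm and 7.16 degrees, less where a joint would pass 70% of its speed; a pose out of reach is approached as far as the arm can. A call with a number of a shift or a turn outside -1 to 1 is refused whole. A call with a gripper value outside its range is refused whole. OPENING is the opening, from -1 (shut) to 1 (fully open), set as the call begins (- or left out, the last holds). The fingers move at their own pace and stop on an object; FORCE is the grip in N (left out, the last holds). Time passes only in rows, so rows that do not move let the fingers close. It gives the time, the measured TCP pose, the force and the opening at its end, in the units of the state.
- sense(): the state, without advancing time (a new reading comes with each control period).
- snapshot(name): name is "side" or "top"; returns the picture (480x640x3 uint8, red, green, blue); there is no depth.
- camera_params(name): a dict with "camera_matrix" (3x3 intrinsics, pixels), "rvec" (rotation vector, rad) and "tvec" (3), from world to camera coordinates, as OpenCV has them. Camera axes: x right, y down, z forward; pixel columns grow to the right and rows downward; lengths in mm; the calibration is good to about 2 mm. A picture is of the moment at which its call begins. camera_params takes no time and is no camera call.
- sign_off(): hands the job in, once; it reports no verdict.
Trained networks look in the newest picture that a camera, given by its name, has taken for a name from the list of things; names that differ only in an ending like _2 or _b are one class to them, and where a whole thing is asked for, a point or a joint stands for the part that bears it (a point fixed in the world has none). Each returns a list of dicts, best first, with "p" (0 to 1); they miss things now and then, are a little off and sometimes report something else, mostly with a low value. They report only what shows in the picture. A call takes as long as a camera call. They do not tell look-alikes from the thing itself.
- spot_in(camera, thing): "extent" ([centre column, centre row, width, height] in pixels, round what is visible of it).
- cut_out(camera, thing): "pixels" (480x640 bool, what is visible of it) and "extent" ([centre column, centre row, width, height] in pixels, round what is visible of it).
- place_of(camera, thing): "pixel" ([column, row] in pixels: a listed point, or the origin of a listed thing).
The state is a dict: "clock": time; "joints": joint angles; "dq": joint speeds; "tau": joint torques, N m; "eef_pos": TCP position; "eef_rot": TCP orientation; "contact_force": force on the tool from outside, world axes, zero at the start; "wrist_torque": the same for the moment, N m; "width": finger opening in mm.
Only numpy, scipy, OpenCV 4.12 (cv2) and the standard library are available. Lean on these libraries where they do the work, as an engineer would, in place of code of your own. Each camera call takes 0.05 s, during which the arm holds its last target.

### The job

Tip the crushed stone out of the weighing scoop into the test box so that all five pieces are inside, then close the box with the one cover plate whose holes drop over both of its dowel pins (look, or try them until one goes down), flush on the rim all round and with its edges in line with the box's. Leave the scoop standing level in the middle of the balance pan and the other two covers lying flat on the bench. Do not disturb the bottle, the tin or the spatula.

Things in the scene. Friction and masses are not known exactly. Their poses are not given: they have to be found in the camera images.
- box: Dark steel test box fixed to the bench, open on top: 100 (x) x 124 (y) x 60 mm high, opening 76 (x) x 70 (y) mm at its centre, inner floor 8 mm up. Origin: centre of the underside, z up. Two 8 mm steel dowel pins stand 16 mm above the rim, their tips tapered. The right cover, its axes along the box's, sits with its underside at z 60 mm; a wrong one is held up about 16 mm by a pin.
- pin_1 (a point): Top of the first pin, always at x -38, y -49, z 76 mm in the box's frame; axes as the box's.
- socket_2 (a point): Rim point of the first of two sockets for the second pin, at x -38, y +49, z 60 mm in the box's frame; axes as the box's. The second pin stands in this socket or in the other one, at x +26, y +49 mm; which one varies and is not told: see it or try. The free socket is closed with a flush brass plug. (So one of the three covers never fits: it belongs to another box.)
- cover_a: Aluminium cover plate, 100 (x) x 124 (y) x 6 mm, 250 g, one of three, flat on the bench in any of three places. Origin: centre of the underside, z up. On its top centre a black grip block, 14 mm thick (x), 50 mm long (y), from z 6 to 40 mm: pinch it along x. Two 10.5 mm through holes: at x -38, y -49 mm and at x -38, y +49 mm.
- cover_b: Aluminium cover plate, 100 (x) x 124 (y) x 6 mm, 250 g, one of three, flat on the bench in any of three places. Origin: centre of the underside, z up. On its top centre a black grip block, 14 mm thick (x), 50 mm long (y), from z 6 to 40 mm: pinch it along x. Two 10.5 mm through holes: at x -38, y -49 mm and at x -2, y +49 mm.
- cover_c: Aluminium cover plate, 100 (x) x 124 (y) x 6 mm, 250 g, one of three, flat on the bench in any of three places. Origin: centre of the underside, z up. On its top centre a black grip block, 14 mm thick (x), 50 mm long (y), from z 6 to 40 mm: pinch it along x. Two 10.5 mm through holes: at x -38, y -49 mm and at x +26, y +49 mm.
- scoop: Steel weighing scoop, 150 g, on the balance pan, holding the stones. Origin: centre of the floor's underside, z up. Open mouth at x -50 mm, 48 mm wide; floor 3 mm thick; body 60 mm wide, 32 mm high, back wall at x +45. Black upright grip tab behind: 10 mm thick (y), x +53 to +79, z 12 to 56 mm; pinch it along y. The stones slide out when it is tipped mouth-down about 60 degrees.
- pan (a point): Centre of the top of the balance's square steel pan, 125 x 125 mm, 50 mm above the bench; the axes are the balance's. The balance is fixed, a white case of 200 (x) x 170 (y) x 40 mm whose centre lies 30 mm towards -x of those axes. The pan is in line with the case.
- stone_1: Piece of crushed grey stone, about 15 x 14 x 13 mm, 12 g, lying in the scoop at the start. Origin: centre of the side it first lay on, about 7 mm from its middle.
- stone_2: Piece of crushed grey stone, about 15 x 14 x 13 mm, 12 g, lying in the scoop at the start. Origin: centre of the side it first lay on, about 7 mm from its middle.
- stone_3: Piece of crushed grey stone, about 15 x 14 x 13 mm, 12 g, lying in the scoop at the start. Origin: centre of the side it first lay on, about 7 mm from its middle.
- stone_4: Piece of crushed grey stone, about 15 x 14 x 13 mm, 12 g, lying in the scoop at the start. Origin: centre of the side it first lay on, about 7 mm from its middle.
- stone_5: Piece of crushed grey stone, about 15 x 14 x 13 mm, 12 g, lying in the scoop at the start. Origin: centre of the side it first lay on, about 7 mm from its middle.
- reagent: Bystander: white plastic bottle, 56 mm diameter, 110 mm tall; origin at the centre of its base.
- tin: Bystander: open steel tin, 72 mm diameter, 70 mm tall; origin at the centre of its base.
- spatula: Bystander: broad-bladed steel spatula about 170 mm long lying along its x on the bench; origin under its middle.
Not all that is in view belongs to the job. What is shaped like the cover_a but orange is not meant.

How it is judged:
By the outcome, as a careful person would: the job done as asked, in the order asked, and still so for the second after the job is handed in, with the robot touching nothing.
It also fails if it takes over 72 s, if anything falls off the work surface, if the arm or the gripper's body presses on something with over 40 N, if the wrist force passes 120 N, or if a joint passes its speed limit or range.

## Working session

There is one attempt and no reset: what is moved stays moved. The work goes in short steps, Python scripts to look and compute and a shell command to move; the robot and the scene stay as the last step left them, time stands still between calls to the robot, and variables do not carry over. Pictures are saved under pics/ and viewed, and the job is handed in when it is done.

```bash
ls; mkdir -p pics; python3 - <<'E'
from plant import *
import cv2
for c in("top","side"):
    im=snapshot(c); cv2.imwrite(f"pics/{c}0.png",im[:,:,::-1]); p=camera_params(c); print(c,p)
print(sense(), pinch_z)
E
```

```text
pics
top {'camera_matrix': array([[596.80541148,   0.        , 326.31785513],
       [  0.        , 596.80541148, 240.96879135],
       [  0.        ,   0.        ,   1.        ]]), 'rvec': array([ 2.15092418, -2.15660108,  0.14575617]), 'tvec': array([ -55.98027599,  464.24846772, 1244.99937364])}
side {'camera_matrix': array([[457.42500546,   0.        , 315.16953691],
       [  0.        , 457.42500546, 243.51052779],
       [  0.        ,   0.        ,   1.        ]]), 'rvec': array([ 2.21750762, -0.90750603,  0.37202031]), 'tvec': array([-375.19782855,  268.70470537,  936.10728213])}
{'clock': 0.1, 'joints': array([ 9.58687185e-01,  3.81170801e-01,  1.29809395e+00, -2.29750828e-05,
        1.46362309e+00, -2.15312599e-01]), 'dq': array([-0.00151211, -0.00072595, -0.0022754 , -0.00062129, -0.00217349,
       -0.00048409]), 'tau': array([ 4.52600943e-03, -4.38650429e+01, -2.24917030e+01,  7.15542329e-02,
        3.41936597e-02, -4.55195186e-05]), 'eef_pos': array([212.43554926, 507.06955578, 238.2075662 ]), 'eef_rot': array([ 8.32605221e-01,  5.53866524e-01, -5.99224896e-04,  2.45839046e-04]), 'contact_force': array([-0.71974256, -0.0121249 , -0.24784349]), 'wrist_torque': array([ 0.02377116, -0.02637107, -0.00967957]), 'width': 88.16139718504995} 18.700000000000003
```

View pics/top0.png

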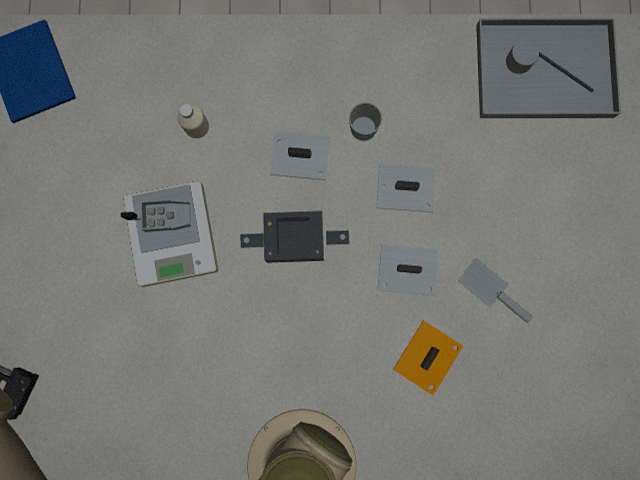

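View pics/side0.png

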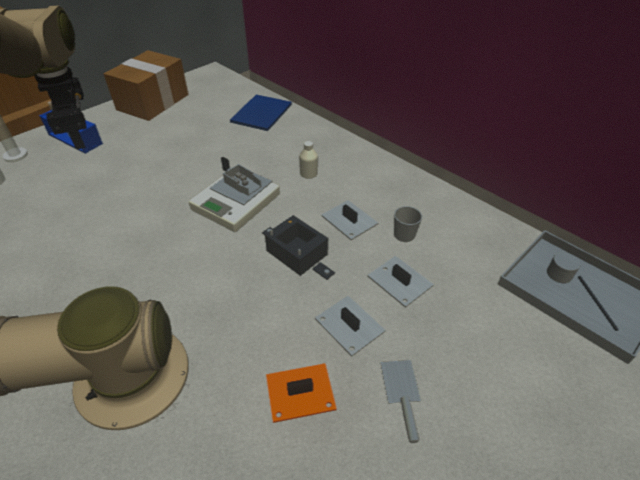

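The top view shows the balance at about (168,230) with the scoop on it, its tab pointing left (+y). The box is at (294,237), the covers at (300,155), (407,188) and (408,270), and the orange decoy at (429,357). I'll zoom in on these.

```bash
cat > h.py <<'E'
import numpy as np, cv2
from plant import *
from scipy.spatial.transform import Rotation as R
def P(c):
    p=camera_params(c); return p['camera_matrix'],cv2.Rodrigues(p['rvec'])[0],p['tvec']
def proj(c,X):
    K,Rm,t=P(c); x=(K@(Rm@np.atleast_2d(X).T+t[:,None])).T; return x[:,:2]/x[:,2:]
def onz(c,uv,z):
    K,Rm,t=P(c); d=Rm.T@np.linalg.inv(K)@np.array([uv[0],uv[1],1]); o=-Rm.T@t
    return o+d*(z-o[2])/d[2]
def tri(a,b):
    M=[]
    for c,uv in(("top",a),("side",b)):
        K,Rm,t=P(c); M.append(K@np.c_[Rm,t])
    X=cv2.triangulatePoints(M[0],M[1],np.float64(a).reshape(2,1),np.float64(b).reshape(2,1))[:,0]; return X[:3]/X[3]
def crop(im,x0,y0,x1,y1,s,name):
    cv2.imwrite(name,cv2.resize(im[y0:y1,x0:x1,::-1],None,fx=s,fy=s,interpolation=cv2.INTER_CUBIC))
E
python3 - <<'E'
from h import *
im=cv2.imread("pics/top0.png")[:,:,::-1]; s=cv2.imread("pics/side0.png")[:,:,::-1]
crop(im,110,175,360,300,3.2,"pics/t1.png")
crop(im,260,120,450,310,3.1,"pics/t2.png")
crop(s,180,135,340,285,4,"pics/s1.png")
crop(s,310,190,440,360,3.5,"pics/s2.png")
for n in "box pin_1 socket_2 cover_a scoop pan reagent tin spatula".split():
    for c in("top","side"):
        try: print(n,c,[(np.round(d['pixel'],1).tolist(),round(d['p'],2)) for d in place_of(c,n)][:5])
        except Exception as e: print(n,c,e)
E
```

```text
box top [([291.3, 239.4], 0.8)]
box side [([299.4, 251.4], 0.66), ([347.4, 324.1], 0.64), ([402.6, 401.6], 0.47)]
pin_1 top [([317.9, 250.4], 0.63), ([272.4, 254.3], 0.21)]
pin_1 side [([300.2, 250.4], 0.58), ([244.8, 185.1], 0.39)]
socket_2 top [([273.8, 252.8], 0.83)]
socket_2 side [([269.3, 235.6], 0.95)]
cover_a top [([404.8, 268.0], 0.88), ([404.9, 186.6], 0.87), ([425.5, 355.3], 0.69), ([196.8, 125.8], 0.64), ([298.5, 155.0], 0.55)]
cover_a side [([399.4, 280.9], 0.91), ([349.4, 219.4], 0.86), ([303.6, 389.8], 0.85), ([349.2, 329.6], 0.81)]
scoop top [([165.3, 218.9], 0.66), ([164.2, 216.8], 0.34)]
scoop side [([244.1, 187.4], 0.4), ([238.0, 176.3], 0.17)]
pan top [([167.2, 215.4], 0.55)]
pan side [([244.0, 185.6], 0.73)]
reagent top [([195.0, 124.8], 0.9)]
reagent side [([309.3, 173.1], 0.87)]
tin top [([364.1, 127.8], 0.95)]
tin side [([403.1, 234.2], 0.89)]
spatula top [([497.8, 294.6], 0.57)]
spatula side [([401.9, 403.0], 0.96)]
```

View pics/t1.png

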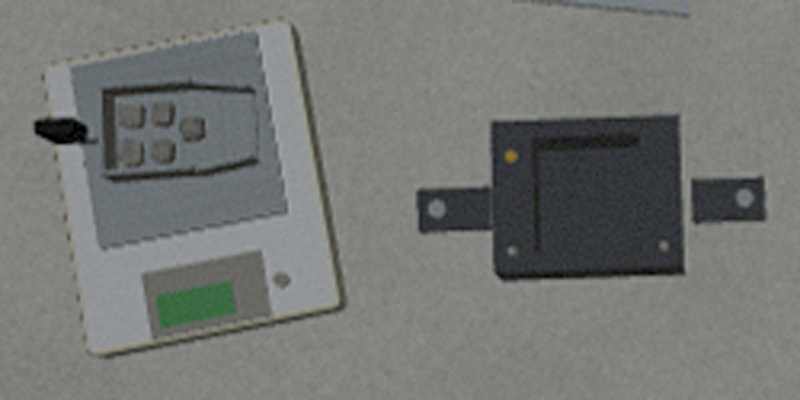

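View pics/t2.png

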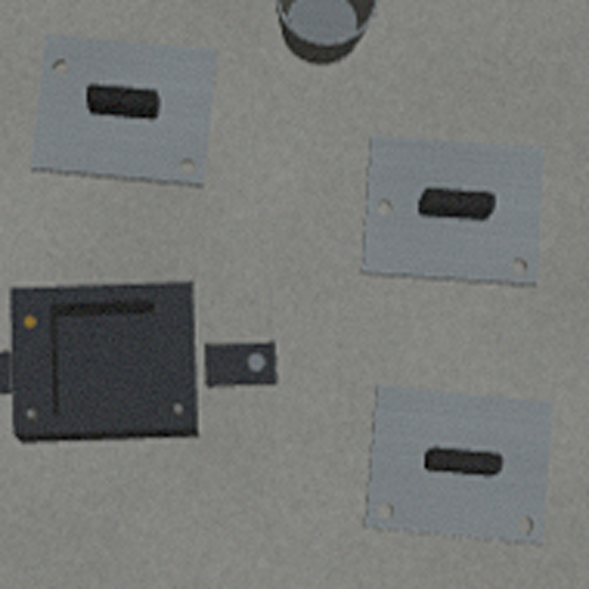

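View pics/s1.png

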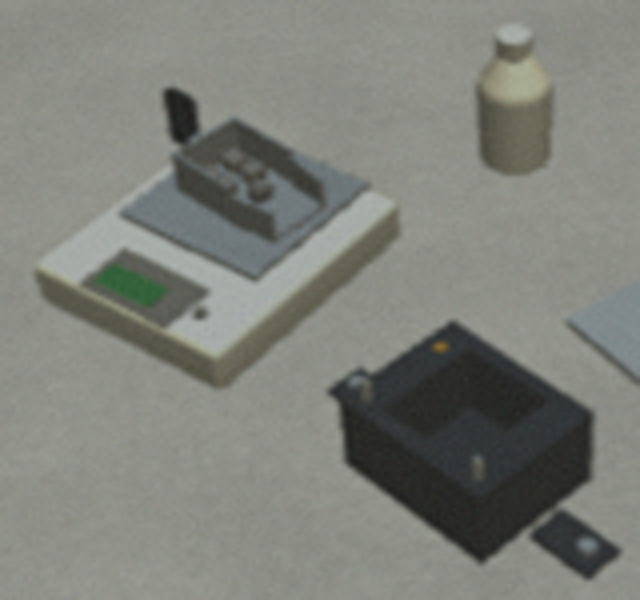

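View pics/s2.png

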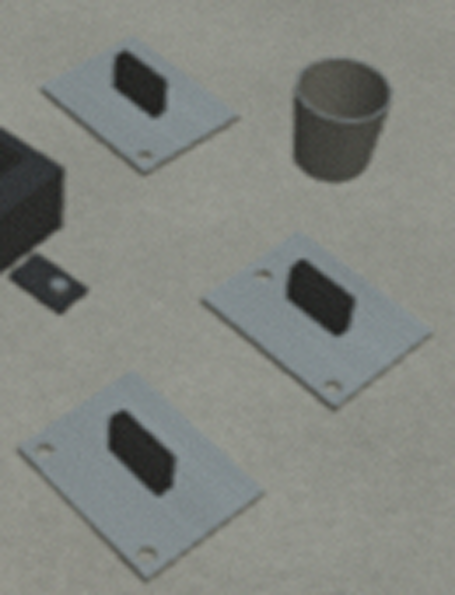

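The brass plug shows at crop pixel (511,155), which is the box's +x,+y corner. Pins show at both −x corners. So the second pin is in socket_2, and cover_a fits: the plate at top (408,270), with both holes on its −x edge. Next I'll fit precise poses to the image edges.

```bash
cat > fit.py <<'E'
from h import *
from scipy.optimize import least_squares
from scipy.ndimage import map_coordinates, gaussian_filter
def rect(hx,hy,z,cx=0,cy=0):
    c=np.array([[cx-hx,cy-hy,z],[cx+hx,cy-hy,z],[cx+hx,cy+hy,z],[cx-hx,cy+hy,z]],float)
    return [(c[i],c[(i+1)%4]) for i in range(4)]
def tf(p,X): # p x,y,z,yaw
    c,s=np.cos(p[3]),np.sin(p[3]); X=np.atleast_2d(X)
    return np.c_[c*X[:,0]-s*X[:,1]+p[0], s*X[:,0]+c*X[:,1]+p[1], X[:,2]+p[2]]
def fit(ims,segs,p0,freez=False,it=6,rng=5,verbose=True):
    """ims: {cam:img}; segs: {cam:[segments]}; edges sampled along their normals"""
    p=np.array(p0,float)
    G={c:gaussian_filter(im.astype(float).mean(2),0.7) for c,im in ims.items()}
    idx=[0,1,2,3] if freez else [0,1,3]
    for k in range(it):
        r=max(rng*(0.7**k),1.8); rows=[]
        for c in ims:
            for (a,b) in segs[c]:
                f=np.linspace(.08,.92,18)[:,None]; X=a+(b-a)*f
                uv=proj(c,tf(p,X)); d=uv[-1]-uv[0]; L=np.hypot(*d)
                if L<6: continue
                n=np.array([-d[1],d[0]])/L; t=np.arange(-r,r+.01,.2)
                pr=np.array([map_coordinates(G[c],[uv[:,1]+n[1]*q,uv[:,0]+n[0]*q],order=1) for q in t])
                g=np.abs(np.gradient(pr,axis=0)); m=g.mean(1)
                # per-segment: peak of each sample
                for j in range(len(X)):
                    w=g[:,j]; i=w.argmax()
                    if w[i]<1.0 or i in(0,len(t)-1): continue
                    lo,hi=max(0,i-4),i+5; q=(t[lo:hi]*w[lo:hi]).sum()/w[lo:hi].sum()
                    rows.append((c,X[j],n,uv[j]+n*q))
        def res(v):
            pp=p.copy(); pp[idx]=v; out=[]
            for c in ims:
                rr=[x for x in rows if x[0]==c]
                if rr:
                    uv=proj(c,tf(pp,np.array([x[1] for x in rr]))); out.append(((uv-np.array([x[3] for x in rr]))*np.array([x[2] for x in rr])).sum(1))
            return np.concatenate(out)
        s=least_squares(res,p[idx],loss='soft_l1',f_scale=.4,x_scale=[100,100,100,1] if freez else [100,100,1]); p[idx]=s.x
    if verbose: print(np.round(p,3).tolist(),'n',len(rows),'rms',round(np.sqrt(np.mean(np.clip(res(p[idx]),-1.5,1.5)**2)),2))
    return p
def draw(im,c,segs,p,s=1):
    o=np.ascontiguousarray(im[:,:,::-1])
    o=cv2.resize(o,None,fx=s,fy=s,interpolation=cv2.INTER_CUBIC)
    for a,b in segs:
        uv=proj(c,tf(p,np.array([a,b])))*s+(s-1)/2
        cv2.line(o,*[tuple(int(v) for v in np.round(q)) for q in uv],(0,0,255),1)
    return o
BOX=rect(50,62,60); COV=rect(50,62,6); PAN=rect(62.5,62.5,0)
BLK=rect(7,25,40)
E
python3 - <<'E'
from fit import *
ims={c:cv2.imread(f"pics/{c}0.png")[:,:,::-1] for c in("top","side")}
for n,uv,z in(("box",(291,239),0),("A",(404.8,268),0),("B",(404.9,186.6),0),("C",(298.5,155),0),("pan",(167.2,215.4),50)):
    print(n,onz("top",uv,z).round(0))
for n,uvt,uvs in (("box",(291,239),(299.4,251.4)),("A",(404.8,268),(349.2,329.6)),("pan",(167.2,215.4),(244,185.6)),("sock",(273.8,252.8),(269.3,235.6)),("tin",(364.1,127.8),(403.1,234.2)),("reag",(195,124.8),(309.3,173.1))):
    print(n,tri(uvt,uvs).round(1))
def run(n,segs,uv,z,yaw):
    x=onz("top",uv,z); p0=[x[0],x[1],z,yaw]
    for cs in(("top",),("side",),("top","side")):
        print(n,cs,end=' '); p=fit({c:ims[c] for c in cs},{c:segs for c in cs},p0)
        if cs==("top",): p0=p
    print(n,'freez',end=' ');fit(ims,{c:segs for c in ims},p,True)
    return p
res={}
res['box']=run("box",BOX,(291,239),0,0.03)
res['A']=run("A",COV+BLK,(404.8,268),0,-.05)
res['B']=run("B",COV+BLK,(404.9,186.6),0,-.05)
res['C']=run("C",COV+BLK,(298.5,155),0,-.05)
res['pan']=run("pan",PAN,(167.2,215.4),50,.16)
o=ims['top'];S=3
for c in ims:
    im=ims[c]; o=cv2.resize(im[:,:,::-1],None,fx=3,fy=3,interpolation=cv2.INTER_CUBIC)
    for n,sg in(('box',BOX),('A',COV+BLK),('B',COV+BLK),('C',COV+BLK),('pan',PAN)):
        for a,b in sg:
            uv=proj(c,tf(res[n],np.array([a,b])))*3+1
            cv2.line(o,*[tuple(int(v) for v in np.round(q)) for q in uv],(0,0,255),1)
    if c=="top": o=o[360:930,330:1350]
    else: o=o[430:1080,560:1330]
    cv2.imwrite(f"pics/fit_{c}.png",cv2.resize(o,None,fx=.78,fy=.78))
E
```

```text
box [473.  20.   0.]
A [ 408. -228.    0.]
B [ 589. -232.    0.]
C [662.   4.   0.]
pan [517. 279.  50.]
box [476.3  17.5   0.7]
A [ 409.6 -230.2  -19.6]
pan [518.1 280.6  45.2]
sock [431.3  54.3  66.2]
tin [ 720.1 -140.8    8.5]
reag [732.7 236.9   0. ]
box ('top',) [467.991, 12.504, 0.0, 0.035] n 58 rms 0.46
box ('side',) [475.36, 16.502, 0.0, 0.033] n 52 rms 0.17
box ('top', 'side') [473.71, 13.06, 0.0, 0.035] n 118 rms 0.6
box freez [471.908, 12.393, 4.791, 0.034] n 110 rms 0.36
A ('top',) [403.668, -232.231, 0.0, -0.101] n 60 rms 0.42
A ('side',) [404.166, -232.695, 0.0, -0.094] n 53 rms 0.44
A ('top', 'side') [403.746, -232.461, 0.0, -0.097] n 115 rms 0.47
A freez [403.702, -232.661, 0.609, -0.096] n 113 rms 0.47
B ('top',) [584.988, -231.953, 0.0, -0.082] n 49 rms 0.5
B ('side',) [584.7, -232.42, 0.0, -0.074] n 59 rms 0.54
B ('top', 'side') [584.817, -232.34, 0.0, -0.074] n 107 rms 0.51
B freez [584.712, -232.429, 0.461, -0.071] n 107 rms 0.5
C ('top',) Traceback (most recent call last):
  File "<stdin>", line 18, in <module>
  File "<stdin>", line 10, in run
  File "fit.py", 
[... 1374 characters left out ...]
                     ~~~~~~~~^^^^^^^^^^^^^^^^^^^^^^^^^^^^^^
    return np.atleast_1d(self.fun(x))
                         ~~~~~~~~^^^
    return self.f(x, *self.args, **self.kwargs)
           ~~~~~~^^^^^^^^^^^^^^^^^^^^^^^^^^^^^^
  File "fit.py", line 36, in res
    uv=proj(c,tf(pp,np.array([x[1] for x in rr]))); out.append(((uv-np.array([x[3] for x in rr]))*np.array([x[2] for x in rr])).sum(1))
  File "h.py", line 7, in proj
    K,Rm,t=P(c); x=(K@(Rm@np.atleast_2d(X).T+t[:,None])).T; return x[:,:2]/x[:,2:]
           ~^^^
  File "h.py", line 5, in P
    p=camera_params(c); return p['camera_matrix'],cv2.Rodrigues(p['rvec'])[0],p['tvec']
ValueError: time passes only in moves, steps and waits
```

```bash
python3 - <<'E'
s=open('h.py').read()
s=s.replace('''def P(c):
    p=camera_params(c); return''','''_C={}
def P(c):
    if c not in _C: _C[c]=camera_params(c)
    p=_C[c]; return''')
open('h.py','w').write(s)
E
cat > run1.py <<'E'
from fit import *
ims={c:cv2.imread(f"pics/{c}0.png")[:,:,::-1] for c in("top","side")}
for c in ims: K,Rm,t=P(c); print(c,(-Rm.T@t).round())
def run(n,segs,p0):
    for cs in(("top",),("side",),("top","side")):
        print(n,cs,end=' '); p=fit({c:ims[c] for c in cs},{c:segs for c in cs},p0,rng=4)
        if cs==("side",): p0=p
    print(n,'freez',end=' ');fit(ims,{c:segs for c in ims},p,True,rng=3)
    return p
res={}
M={'box':BOX,'A':COV,'B':COV,'C':COV,'pan':PAN}
I={'box':[475,16.5,0,.034],'A':[404,-232.5,0,-.05],'B':[585,-232.3,0,-.05],'C':[650,7,0,-.07],'pan':[518,279,50,.16]}
for n in M: res[n]=run(n,M[n],I[n])
for c in ims:
    im=ims[c]; o=cv2.resize(im[:,:,::-1],None,fx=3,fy=3,interpolation=cv2.INTER_CUBIC)
    for n,sg in M.items():
        for a,b in sg+(BLK if n in'ABC' else []):
            uv=proj(c,tf(res[n],np.array([a,b])))*3+1
            cv2.line(o,*[tuple(int(v) for v in np.round(q)) for q in uv],(0,0,255),1)
    o=o[360:930,330:1350] if c=="top" else o[430:1080,560:1330]
    cv2.imwrite(f"pics/fit_{c}.png",cv2.resize(o,None,fx=.78,fy=.78))
E
python3 run1.py
```

```text
top [ 295.  -54. 1296.]
side [ -59. -595.  856.]
box ('top',) [467.901, 12.488, 0.0, 0.035] n 57 rms 0.42
box ('side',) [475.307, 16.314, 0.0, 0.035] n 53 rms 0.23
box ('top', 'side') [473.707, 13.035, 0.0, 0.035] n 118 rms 0.6
box freez [471.917, 12.405, 4.782, 0.034] n 111 rms 0.36
A ('top',) [402.386, -232.23, 0.0, -0.107] n 22 rms 0.33
A ('side',) [402.956, -232.518, 0.0, -0.096] n 37 rms 0.22
A ('top', 'side') [402.908, -232.417, 0.0, -0.1] n 60 rms 0.3
A freez [403.051, -232.397, -0.402, -0.1] n 61 rms 0.34
B ('top',) [584.05, -231.821, 0.0, -0.071] n 30 rms 0.39
B ('side',) [583.593, -232.332, 0.0, -0.073] n 39 rms 0.28
B ('top', 'side') [583.806, -232.208, 0.0, -0.071] n 70 rms 0.34
B freez [584.288, -231.948, -1.024, -0.072] n 69 rms 0.33
C ('top',) [723.247, 658.082, 0.0, 0.033] n 2 rms 0.0
C ('side',) [657.086, 0.592, 0.0, -0.105] n 42 rms 0.36
C ('top', 'side') [657.694, 0.471, 0.0, -0.103] n 59 rms 0.35
C freez [658.757, 2.025, -2.25, -0.1] n 58 rms 0.29
pan ('top',) [510.848, 282.973, 50.0, 0.197] n 70 rms 0.39
pan ('side',) [510.652, 283.127, 50.0, 0.183] n 61 rms 0.65
pan ('top', 'side') [510.806, 283.047, 50.0, 0.195] n 130 rms 0.53
pan freez [510.544, 282.533, 51.278, 0.196] n 131 rms 0.51
```

View pics/fit_top.png

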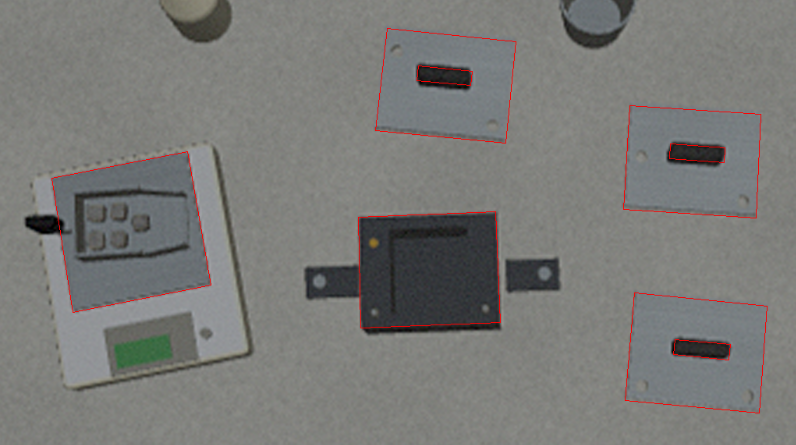

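View pics/fit_side.png

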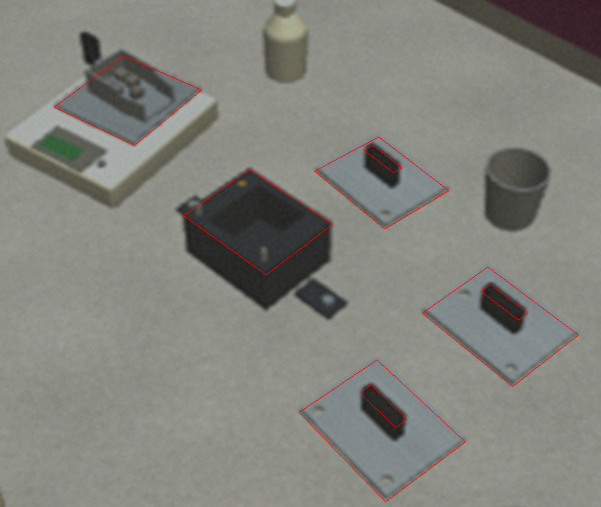

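```bash
cat > run2.py <<'E'
from fit import *
import sys
def sil(hx,hy,zt,zb=0): # -x and -y edges at bottom, +x +y at top (camera at -x,-y side)
    t=rect(hx,hy,zt); b=rect(hx,hy,zb)
    # order: -y, +x, +y, -x
    return [b[0],t[1],t[2],b[3]]
if __name__=="__main__":
    ims={c:cv2.imread(f"pics/{c}0.png")[:,:,::-1] for c in("top","side")}
    def run(n,segs,p0):
        for cs in(("top",),("side",),("top","side")):
            print(n,cs,end=' '); p=fit({c:ims[c] for c in cs},{c:segs[c] for c in cs},p0,rng=3)
            if cs==("side",): p0=p
        print(n,'freez',end=' ');fit(ims,segs,p,True,rng=3)
        return p
    S=sil(50,62,6)
    r=rect(50,62,60)
    run('box',{'top':sil(50,62,60),'side':r},[475,16,0,.034])
    for n,i in {'A':[403,-232.5,0,-.1],'B':[584,-232.3,0,-.072],'C':[657.7,.5,0,-.103]}.items():
        run(n,{'top':S if n!='C' else [S[0],S[3],rect(50,62,6)[1],rect(50,62,6)[2]],'side':S},i)
    im=ims['top']; crop(im,262,205,352,270,8,"pics/boxz.png"); crop(ims['side'],255,210,340,285,8,"pics/boxs.png")
    p=[475.3,16.3,0,.034]
    for c in ims: print(c,proj(c,tf(p,[[-38,-49,76],[-38,49,76],[26,49,60],[-38,-35,60]])).round(1).tolist())
E
python3 run2.py
```

```text
box ('top',) [473.394, 12.617, 0.0, 0.031] n 72 rms 0.31
box ('side',) [475.349, 16.451, 0.0, 0.033] n 52 rms 0.18
box ('top', 'side') [474.067, 12.881, 0.0, 0.035] n 127 rms 0.58
box freez [472.67, 12.548, 4.103, 0.033] n 124 rms 0.32
A ('top',) [402.773, -232.223, 0.0, -0.111] n 25 rms 0.44
A ('side',) [405.859, -230.396, 0.0, -0.099] n 36 rms 0.1
A ('top', 'side') [405.496, -231.123, 0.0, -0.098] n 60 rms 0.58
A freez [403.252, -232.034, 5.064, -0.1] n 58 rms 0.26
B ('top',) [585.278, -231.886, 0.0, -0.075] n 30 rms 0.48
B ('side',) [587.677, -230.073, 0.0, -0.072] n 37 rms 0.23
B ('top', 'side') [586.149, -230.585, 0.0, -0.074] n 66 rms 0.5
B freez [584.389, -231.721, 4.784, -0.073] n 65 rms 0.27
C ('top',) [656.531, -33.216, 0.0, -0.081] n 17 rms 0.42
C ('side',) [661.62, 4.475, 0.0, -0.1] n 39 rms 0.35
C ('top', 'side') [660.532, 4.491, 0.0, -0.1] n 55 rms 0.36
C freez [658.727, 2.12, 3.747, -0.1] n 55 rms 0.25
top [[315.1, 250.2], [267.5, 251.9], [267.5, 222.5], [308.5, 251.3]]
side [[298.9, 249.2], [270.8, 229.4], [289.7, 221.4], [295.0, 250.9]]
```

```bash
python3 - <<'E'
import cv2
a=cv2.imread('pics/boxz.png');b=cv2.imread('pics/boxs.png');print(a.shape,b.shape)
E
```

```text
(520, 720, 3) (600, 680, 3)
```

View pics/boxz.png

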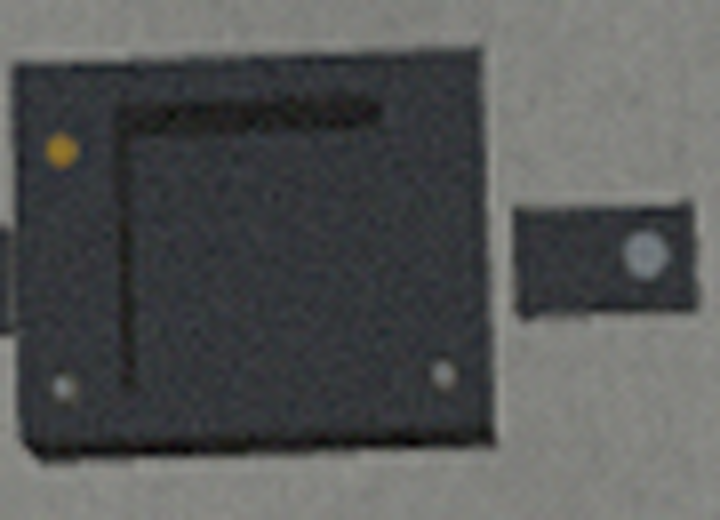

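View pics/boxs.png

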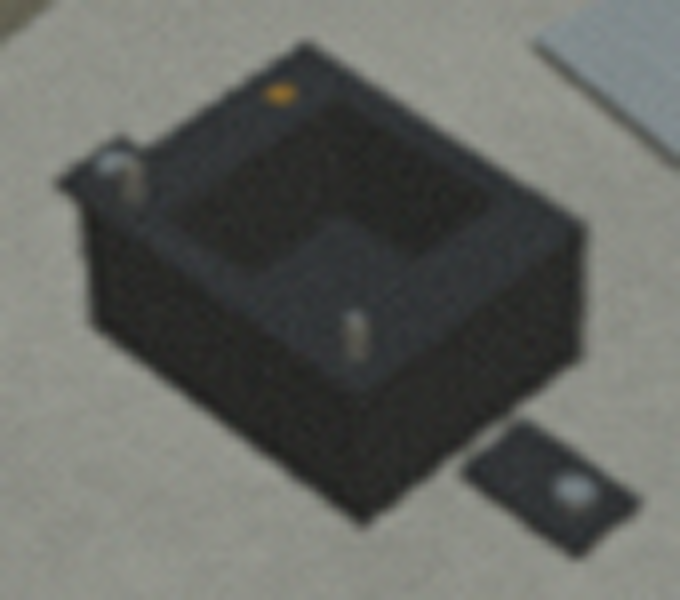

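```bash
cat > scoop.py <<'E'
from fit import *
ims={c:cv2.imread(f"pics/{c}0.png")[:,:,::-1] for c in("top","side")}
print(tri((167.2,215.4),(244,185.6)))
A=np.array
SC=[(A([45,-30,32.]),A([45,30,32.])),(A([45,30,32.]),A([10,30,32.])),(A([45,-30,32.]),A([10,-30,32.])),
 (A([-50,-24,3.]),A([-50,24,3.]))]
TAB=rect(13,5,56,66,0)
m={'top':SC+TAB,'side':SC[:3]}
p0=[515,285,50,1.6]
for cs in(("top",),("side",),("top","side")):
    print(cs,end=' ');p=fit({c:ims[c] for c in cs},m,p0,rng=4)
    if cs==("top",): p0=p;pt=p
fit(ims,m,p,True,rng=3)
for c,b in(("top",(115,170,225,260)),("side",(200,145,290,225))):
    s=6;o=draw(ims[c],c,SC+TAB,pt,s)
    o=o[b[1]*s:b[3]*s,b[0]*s:b[2]*s]; cv2.imwrite(f"pics/sc_{c}.png",o)
E
python3 scoop.py
```

```text
[518.05782753 280.62989852  45.2160847 ]
('top',) [510.111, 279.126, 50.0, 1.592] n 94 rms 0.63
('side',) [514.829, 284.57, 50.0, 1.624] n 46 rms 0.45
('top', 'side') [511.689, 279.221, 50.0, 1.613] n 149 rms 0.8
[508.794, 277.348, 56.621, 1.588] n 146 rms 0.61
```

View pics/sc_top.png

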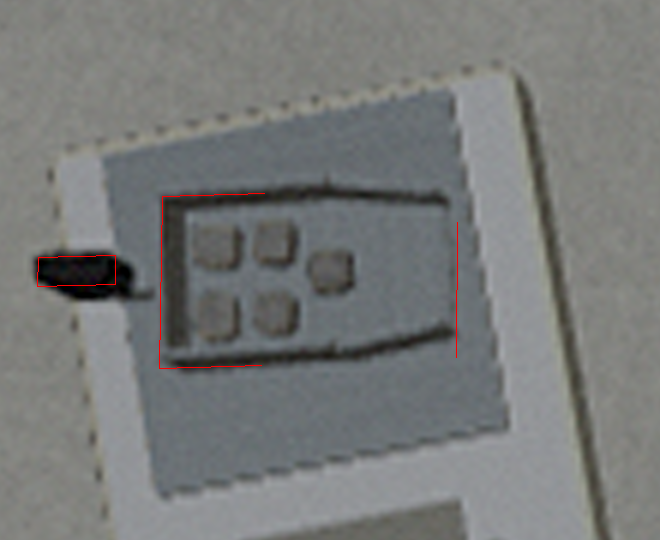

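View pics/sc_side.png

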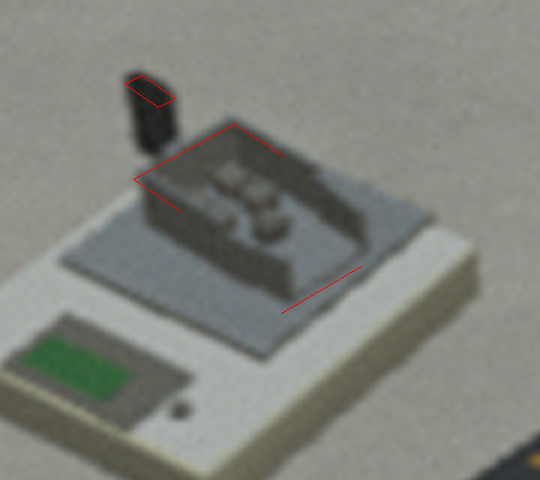

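```bash
cat > plan.py <<'E'
from h import *
def pose():
    s=sense(); return np.array(s['eef_pos']),R.from_quat(s['eef_rot']),s
def plan(D,rv,n,Rm):
    """constant row (shift units,turn units) giving world displacement D and total tool turn rv (deg) in n rows"""
    r=R.from_rotvec(np.radians(np.array(rv,float))/n); M=np.zeros((3,3)); Q=Rm
    for k in range(n): M+=Q.as_matrix(); Q=Q*r
    s=np.linalg.solve(M,np.array(D,float)); return s/40, np.array(rv)/n/6
def go(target,rv,n):
    p,Rm,s=pose(); u,t=plan(np.array(target)-p,rv,n,Rm); print('t',round(s['clock'],2),'pos',p.round(1),'rotvec',np.degrees(Rm.as_rotvec()).round(1)); print('row xyz',u.round(3),'rot',t.round(3),'n',n)
def tilt(): # tool axes in world
    p,Rm,s=pose(); print(s['clock'],p.round(1),Rm.as_matrix().round(3).tolist(),np.round(s['contact_force'],1),round(s['width'],1),np.round(s['joints'],2))
E
python3 -c "
from plan import *
go([509,345,170],[0,0,66],10);go([509,345,170],[0,0,66],11)"
```

```text
t 1.0 pos [212.5 507.3 238.8] rotvec [-149.9  -99.7   -0. ]
row xyz [0.36  0.817 0.172] rot [0.  0.  1.1] n 10
t 1.0 pos [212.5 507.3 238.8] rotvec [-149.9  -99.7   -0. ]
row xyz [0.331 0.741 0.156] rot [0. 0. 1.] n 11
```

```bash
python3 -m creep '{"xyz":[[0.33,0.74,0.155],[0.33,0.74,0.155],[0.33,0.74,0.155],[0.33,0.74,0.155],[0.33,0.74,0.155],[0.33,0.74,0.155],[0.33,0.74,0.155],[0.33,0.74,0.155],[0.33,0.74,0.155],[0.33,0.74,0.155]],"rot":[[0,0,1],[0,0,1],[0,0,1],[0,0,1],[0,0,1],[0,0,1],[0,0,1],[0,0,1],[0,0,1],[0,0,1]]}' -0.1 60; python3 -c "
from plan import *
tilt();go([509,345,130],[0,0,6],3)"
```

```text
clock: 1.83
eef_pos: [492.9, 371.9, 176.2]
eef_rot: [0.998, 0.061, 0.0, -0.0]
contact_force: [0.0, 0.2, -0.8]
width: 39.5
1.8333 [492.9 371.9 176.2] [[0.993, 0.121, 0.0], [0.121, -0.993, 0.0], [0.0, -0.0, -1.0]] [ 0.   0.2 -0.8] 39.5 [0.45 0.55 1.2  0.   1.39 0.33]
t 1.83 pos [492.9 371.9 176.2] rotvec [-179.7  -10.9   -0. ]
row xyz [0.115 0.235 0.385] rot [0.    0.    0.333] n 3
```

```bash
python3 -m creep '{"xyz":[[0.115,0.235,0.385],[0.115,0.235,0.385],[0.115,0.235,0.385],[0,0,0],[0,0,0]],"rot":[[0,0,0.333],[0,0,0.333],[0,0,0.333],[0,0,0],[0,0,0]]}'; python3 - <<'E'
from plan import *
tilt()
for c in("top","side"):
    im=snapshot(c); cv2.imwrite(f"pics/{c}1.png",im[:,:,::-1])
    if c=="top": crop(im,110,170,230,260,6,"pics/g1t.png")
    else: crop(im,190,100,310,220,5,"pics/g1s.png")
    print(c,proj(c,sense()['eef_pos']))
E
```

```text
clock: 2.25
eef_pos: [507.8, 346.0, 130.3]
eef_rot: [1.0, 0.011, -0.001, 0.0]
contact_force: [0.1, 0.1, 0.8]
width: 40.0
2.25 [507.8 346.  130.3] [[1.0, 0.022, -0.001], [0.022, -1.0, -0.0], [-0.001, 0.0, -1.0]] [0.1 0.1 0.8] 40.0 [0.41 0.58 1.27 0.   1.29 0.38]
top [[122.36332471 212.80496292]]
side [[222.58015718 151.83621876]]
```

View pics/g1t.png

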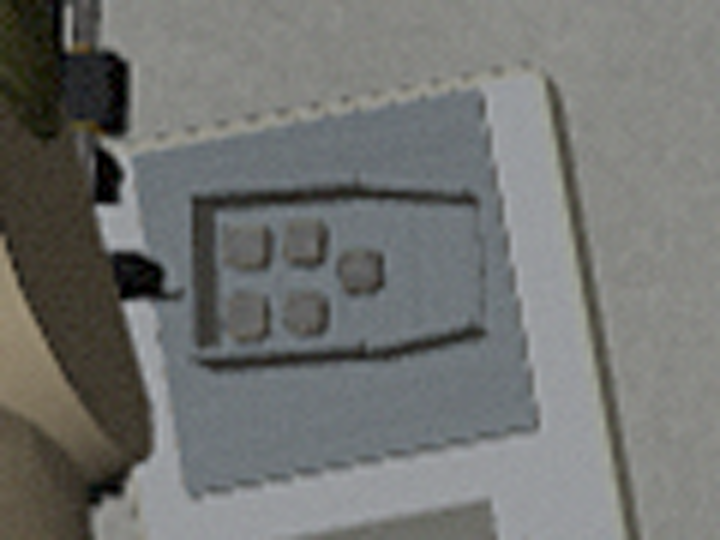

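View pics/g1s.png

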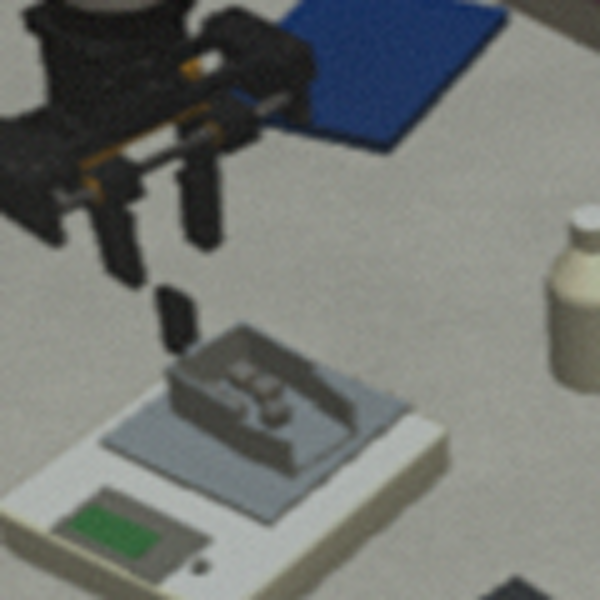

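```bash
python3 -m creep '{"xyz":[[0.02,0,0.55],[0,0,0.55],[0,0,0.5],[0,0,0]],"rot":[[0,0,0],[0,0,0],[0,0,0],[0,0,0]]}'; python3 - <<'E'
from plan import *
tilt()
im=snapshot("side"); crop(im,190,100,310,220,5,"pics/g2s.png")
E
```

```text
clock: 2.68
eef_pos: [507.0, 346.4, 64.1]
eef_rot: [1.0, 0.012, -0.002, 0.001]
contact_force: [0.3, 0.3, -0.2]
width: 39.4
2.6833 [507.  346.4  64.1] [[1.0, 0.024, -0.004], [0.024, -1.0, -0.002], [-0.004, 0.002, -1.0]] [ 0.3  0.3 -0.2] 39.4 [0.41 0.66 1.35 0.   1.14 0.38]
```

View pics/g2s.png

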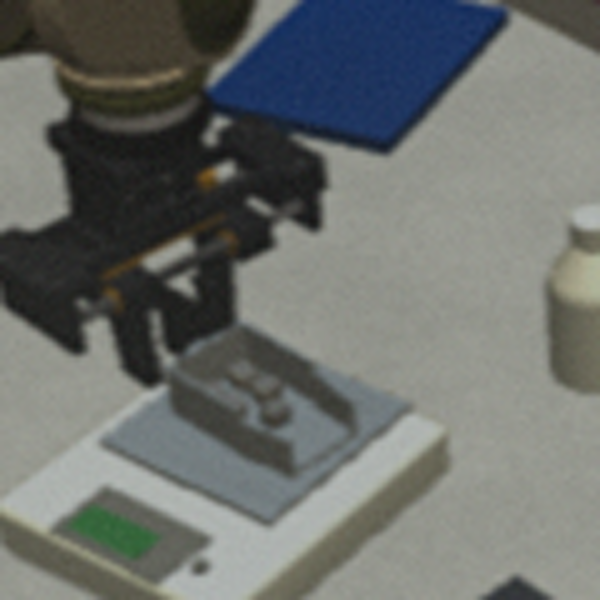

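The fingers straddle the tab at crop (175,320), clear of the scoop's back wall. Closing on it.

```bash
python3 -m creep '{"xyz":[[0,0,0],[0,0,0],[0,0,0],[0,0,0],[0,0,0],[0,0,0]],"rot":[[0,0,0],[0,0,0],[0,0,0],[0,0,0],[0,0,0],[0,0,0]]}' -1 60; python3 - <<'E'
from plan import *
tilt()
for c in("top","side"):
    im=snapshot(c); cv2.imwrite(f"pics/{c}2.png",im[:,:,::-1])
crop(im,190,100,310,220,5,"pics/g3s.png")
E
```

```text
clock: 3.23
eef_pos: [509.2, 346.3, 67.5]
eef_rot: [1.0, 0.011, 0.001, -0.0]
contact_force: [-0.0, -0.4, 5.1]
width: 9.1
3.2333 [509.2 346.3  67.5] [[1.0, 0.022, 0.002], [0.022, -1.0, 0.001], [0.002, -0.001, -1.0]] [-0.  -0.4  5.1] 9.1 [ 0.41  0.65  1.34 -0.    1.14  0.38]
```

View pics/g3s.png

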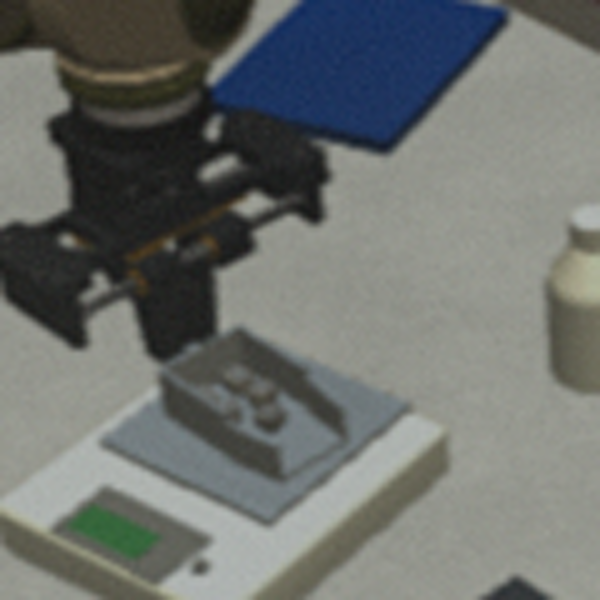

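The scoop shifted about 2 px toward the robot as the jaws closed, so the side camera's scoop estimate (514.8, 284.6) is closer than the top one. Grip width is 9 mm, so it is held. Lifting gently.

```bash
python3 -m creep '{"xyz":[[0,0,-0.2],[0,0,-0.5],[0,0,-0.5],[0,0,-0.5],[0,0,-0.5],[0,0,-0.3],[0,0,0]],"rot":[[0,0,0],[0,0,0],[0,0,0],[0,0,0],[0,0,0],[0,0,0],[0,0,0]]}'; python3 - <<'E'
from plan import *
tilt()
for c in("top","side"):
    im=snapshot(c); cv2.imwrite(f"pics/{c}3.png",im[:,:,::-1])
    if c=="top": crop(im,100,160,240,260,5,"pics/g4t.png")
    else: crop(im,190,80,310,220,4.2,"pics/g4s.png")
go([475.5,165,172],[0,0,0],12)
E
```

```text
clock: 3.92
eef_pos: [509.3, 346.5, 169.4]
eef_rot: [1.0, 0.011, 0.002, -0.001]
contact_force: [-0.5, 0.4, -1.0]
width: 9.5
3.9167 [509.3 346.5 169.4] [[1.0, 0.022, 0.004], [0.022, -1.0, 0.002], [0.004, -0.002, -1.0]] [-0.5  0.4 -1. ] 9.5 [0.41 0.55 1.22 0.   1.37 0.38]
t 4.02 pos [508.3 346.  166.2] rotvec [ 1.8e+02  2.0e+00 -1.0e-01]
row xyz [-0.077  0.376 -0.012] rot [0. 0. 0.] n 12
```

View pics/g4s.png

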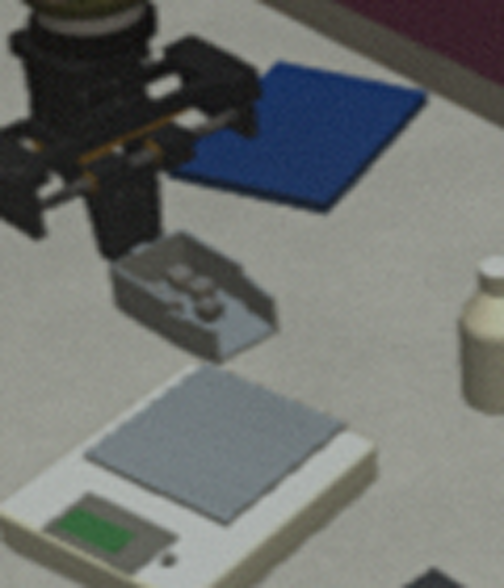

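View pics/g4t.png

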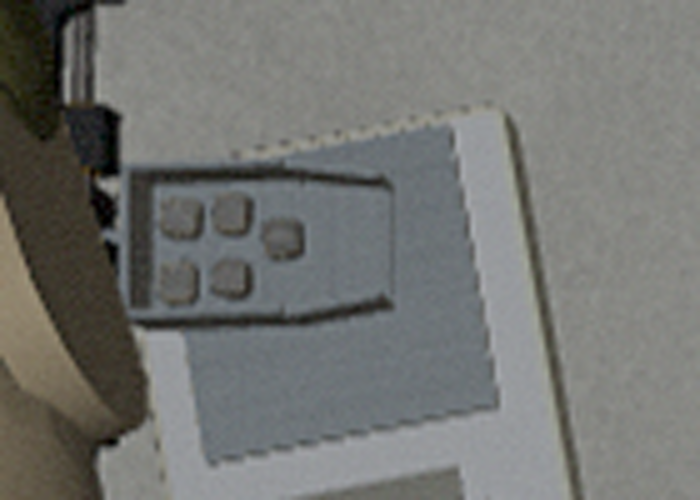

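The scoop is held level with all five stones in it, and the pan is clear and undisturbed. Carrying it to the box.

```bash
python3 -m creep '{"xyz":[[-0.04,0.2,0],[-0.08,0.4,0],[-0.11,0.55,0],[-0.12,0.6,0],[-0.12,0.6,0],[-0.12,0.6,0],[-0.12,0.6,0],[-0.1,0.45,0],[-0.07,0.3,0],[-0.04,0.2,0]],"rot":[[0,0,0],[0,0,0],[0,0,0],[0,0,0],[0,0,0],[0,0,0],[0,0,0],[0,0,0],[0,0,0],[0,0,0]]}'; python3 - <<'E'
from plan import *
tilt()
go([475.5,119,140],[30,0,0],6)
E
```

```text
clock: 4.85
eef_pos: [475.2, 164.0, 165.9]
eef_rot: [1.0, 0.011, -0.001, 0.0]
contact_force: [0.8, -0.1, -2.1]
width: 9.5
4.85 [475.2 164.  165.9] [[1.0, 0.021, -0.002], [0.021, -1.0, -0.0], [-0.002, 0.0, -1.0]] [ 0.8 -0.1 -2.1] 9.5 [ 0.1   0.37  1.55 -0.    1.23  0.08]
t 4.85 pos [475.2 164.  165.9] rotvec [180.    1.9  -0.2]
row xyz [-0.002  0.209  0.065] rot [0.833 0.    0.   ] n 6
```

```bash
python3 -m creep '{"xyz":[[0,0.21,0.065],[0,0.21,0.065],[0,0.21,0.065],[0,0.21,0.065],[0,0.21,0.065],[0,0,0]],"rot":[[0.8,0,0],[0.85,0,0],[0.85,0,0],[0.85,0,0],[0.8,0,0],[0,0,0]]}'; python3 - <<'E'
from plan import *
tilt()
for c in("top","side"):
    im=snapshot(c); cv2.imwrite(f"pics/{c}4.png",im[:,:,::-1])
    if c=="top": crop(im,200,160,360,280,4.5,"pics/g5t.png")
    else: crop(im,200,130,350,290,3.7,"pics/g5s.png")
E
```

```text
clock: 5.35
eef_pos: [476.7, 124.6, 144.9]
eef_rot: [0.976, 0.009, -0.004, -0.217]
contact_force: [0.2, -0.9, -2.2]
width: 9.2
5.35 [476.7 124.6 144.9] [[1.0, 0.016, -0.011], [0.019, -0.905, 0.424], [-0.003, -0.424, -0.906]] [ 0.2 -0.9 -2.2] 9.2 [-0.21  0.39  1.67  0.45  1.23 -0.41]
```

View pics/g5s.png

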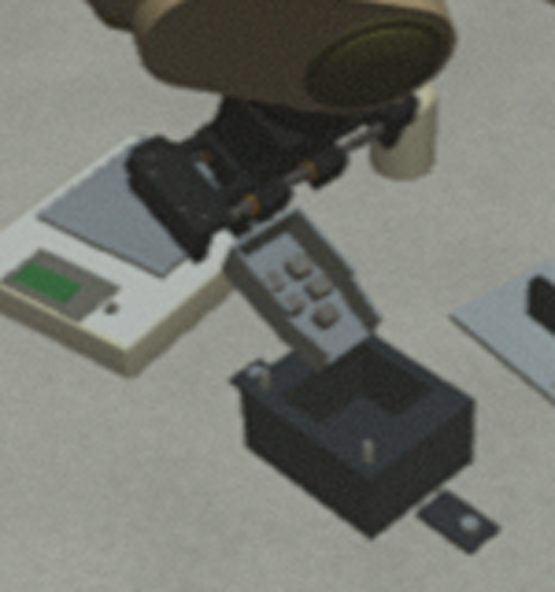

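View pics/g5t.png

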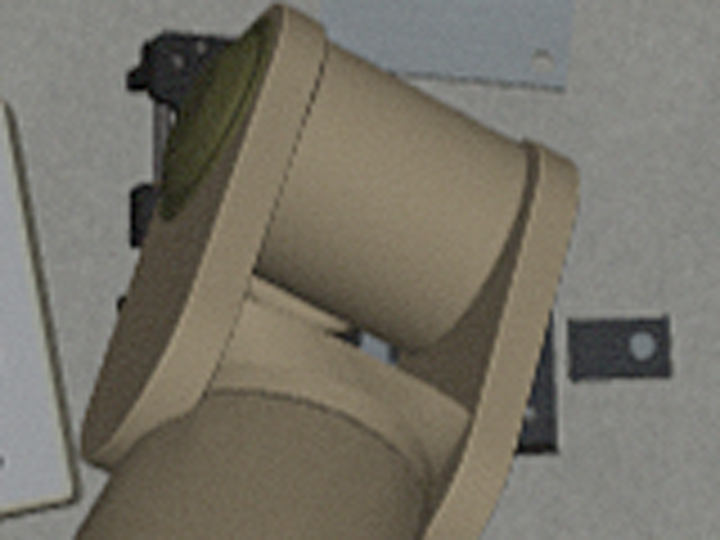

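```bash
python3 - <<'E'
from plan import *
p,Rm,s=pose()
# tool frame: x=world x, y=-scoopx dir, z = -scoop z
def sc(X): # scoop coords -> world, TCP at scoop (62,0,17.5); scoop x=-tool y, scoop y=-tool x, scoop z=-tool z
    d=np.array(X)-[62,0,17.5]; return p+Rm.apply([-d[1],-d[0],-d[2]])
for X in([-50,-24,0],[-50,24,0],[45,-30,32],[45,30,32]): q=sc(X); print(X,q.round(1),((proj("side",q)[0]-[200,130])*3.7).round())
go([475.5,71,172],[35,0,0],7)
E
```

```text
[-50, -24, 0] [502.6  32.4  83.3] [368. 335.]
[-50, 24, 0] [454.6  31.4  83.3] [315. 370.]
[45, -30, 32] [507.2 105.3 152.2] [295. 203.]
[45, 30, 32] [447.2 104.  152.2] [227. 244.]
t 5.45 pos [476.8 126.2 146.2] rotvec [-155.2   -1.6    0.5]
row xyz [-0.009  0.094 -0.2  ] rot [0.833 0.    0.   ] n 7
```

```bash
python3 -m creep '{"xyz":[[-0.02,0.09,-0.2],[-0.02,0.09,-0.2],[-0.02,0.09,-0.2],[-0.02,0.09,-0.2],[-0.02,0.09,-0.2],[-0.02,0.09,-0.2],[-0.02,0.09,-0.2],[0,0,0],[0,0,0],[0,0,0]],"rot":[[0.83,0,0],[0.83,0,0],[0.83,0,0],[0.83,0,0],[0.83,0,0],[0.83,0,0],[0.83,0,0],[0,0,0],[0,0,0],[0,0,0]]}'; python3 - <<'E'
from plan import *
tilt()
im=snapshot("side"); crop(im,200,130,350,290,3.7,"pics/g6s.png")
E
```

```text
clock: 6.28
eef_pos: [472.3, 73.1, 173.2]
eef_rot: [0.868, 0.01, -0.006, -0.497]
contact_force: [-0.0, 0.6, -1.4]
width: 9.3
6.2833 [472.3  73.1 173.2] [[1.0, 0.012, -0.021], [0.024, -0.506, 0.862], [-0.0, -0.862, -0.506]] [-0.   0.6 -1.4] 9.3 [-0.53  0.52  1.7   0.83  1.62 -0.83]
```

View pics/g6s.png

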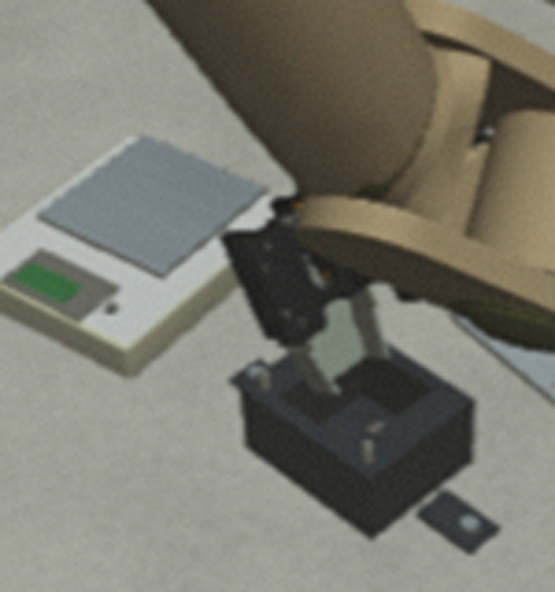

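```bash
python3 -m creep '{"xyz":[[0,0.1,-0.2],[0,0.1,-0.2],[0,0,0],[0,0,0],[0,0,0]],"rot":[[0.8,0,0],[0.8,0,0],[0,0,0],[0,0,0],[0,0,0]]}'; python3 - <<'E'
from plan import *
tilt()
im=snapshot("side"); crop(im,255,200,345,290,6.5,"pics/g7s.png")
E
```

```text
clock: 6.75
eef_pos: [472.6, 55.1, 173.8]
eef_rot: [0.823, 0.01, -0.007, -0.568]
contact_force: [-1.3, 0.2, -0.2]
width: 9.3
6.75 [472.6  55.1 173.8] [[1.0, 0.009, -0.022], [0.023, -0.355, 0.934], [0.0, -0.935, -0.356]] [-1.3  0.2 -0.2] 9.3 [-0.59  0.6   1.7   0.89  1.74 -0.9 ]
```

View pics/g7s.png

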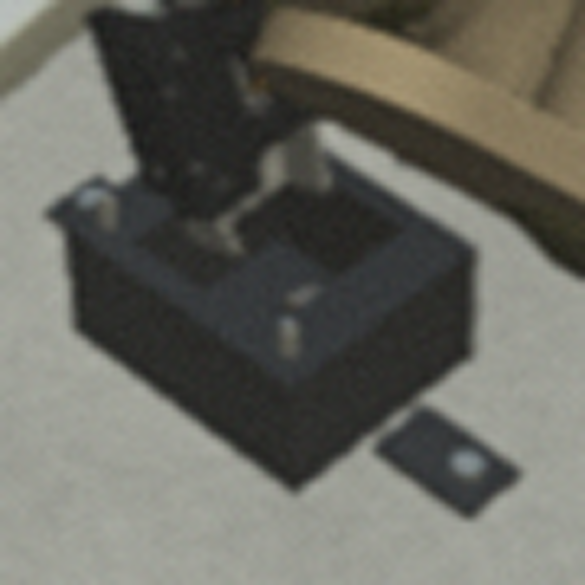

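```bash
python3 - <<'E'
from plan import *
go([472,140,215],[-35,0,0],7)
E
```

```text
t 6.8 pos [472.6  55.2 174. ] rotvec [-110.8   -1.3    0.9]
row xyz [ 0.005 -0.301  0.162] rot [-0.833  0.     0.   ] n 7
```

```bash
python3 -m creep '{"xyz":[[0,-0.3,0.16],[0,-0.3,0.16],[0,-0.3,0.16],[0,-0.3,0.16],[0,-0.3,0.16],[0,-0.3,0.16],[0,-0.3,0.16],[0,0,0]],"rot":[[-0.83,0,0],[-0.83,0,0],[-0.83,0,0],[-0.83,0,0],[-0.83,0,0],[-0.83,0,0],[-0.83,0,0],[0,0,0]]}'; python3 - <<'E'
from plan import *
tilt()
im=snapshot("side"); crop(im,200,110,350,290,3.3,"pics/g8s.png")
p,Rm,s=pose()
D=R.from_euler('z',.022)*R.from_matrix(np.diag([1,-1,-1.])); print(np.degrees((Rm.inv()*D).as_rotvec()))
go([508,346,172],np.degrees((Rm.inv()*D).as_rotvec()),10)
E
```

```text
clock: 7.47
eef_pos: [470.0, 141.7, 218.0]
eef_rot: [0.956, 0.014, -0.001, -0.294]
contact_force: [-0.5, 0.7, -1.0]
width: 9.6
7.4667 [470.  141.7 218. ] [[1.0, 0.026, -0.01], [0.027, -0.827, 0.562], [0.007, -0.562, -0.827]] [-0.5  0.7 -1. ] 9.6 [-0.25  0.31  1.61  0.58  1.43 -0.42]
[-34.40039386  -0.16160356   0.33821586]
t 7.52 pos [470.  140.6 216.9] rotvec [-145.6   -2.     0.3]
row xyz [ 0.108 -0.454  0.276] rot [-0.573 -0.003  0.006] n 10
```

View pics/g8s.png

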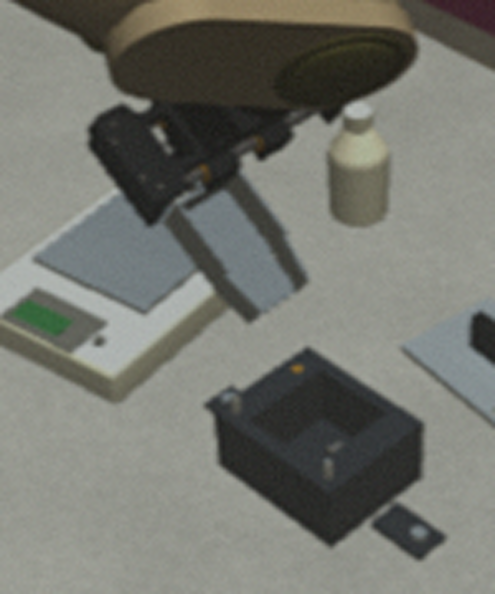

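The scoop is empty. The stones went into the box, with one visible at crop (335,447). Back to the balance.

```bash
python3 -m creep '{"xyz":[[0.108,-0.454,0.276],[0.108,-0.454,0.276],[0.108,-0.454,0.276],[0.108,-0.454,0.276],[0.108,-0.454,0.276],[0.108,-0.454,0.276],[0.108,-0.454,0.276],[0.108,-0.454,0.276],[0.108,-0.454,0.276],[0.108,-0.454,0.276]],"rot":[[-0.573,0,0],[-0.573,0,0],[-0.573,0,0],[-0.573,0,0],[-0.573,0,0],[-0.573,0,0],[-0.573,0,0],[-0.573,0,0],[-0.573,0,0],[-0.573,0,0.02]]}'; python3 - <<'E'
from plan import *
tilt(); p,Rm,s=pose()
D=R.from_euler('z',.022)*R.from_matrix(np.diag([1,-1,-1.])); r=np.degrees((Rm.inv()*D).as_rotvec()); print(r)
go([509,346,86],r,4)
im=snapshot("top"); cv2.imwrite("pics/top5.png",im[:,:,::-1]);crop(im,225,180,365,285,5.5,"pics/g9t.png")
im=snapshot("side"); cv2.imwrite("pics/side5.png",im[:,:,::-1]);crop(im,190,110,340,285,3.3,"pics/g9s.png")
E
```

```text
clock: 8.35
eef_pos: [509.5, 344.2, 170.1]
eef_rot: [1.0, 0.01, -0.0, 0.0]
contact_force: [0.2, -1.3, -0.9]
width: 9.1
8.35 [509.5 344.2 170.1] [[1.0, 0.02, -0.001], [0.02, -1.0, -0.0], [-0.001, 0.0, -1.0]] [ 0.2 -1.3 -0.9] 9.1 [ 0.4   0.55  1.22 -0.    1.38  0.38]
[ 0.01675083  0.04020503 -0.13308745]
t 8.35 pos [509.5 344.2 170.1] rotvec [ 1.8e+02  1.8e+00 -1.0e-01]
row xyz [-0.003 -0.011  0.525] rot [ 0.001  0.002 -0.006] n 4
```

View pics/g9t.png

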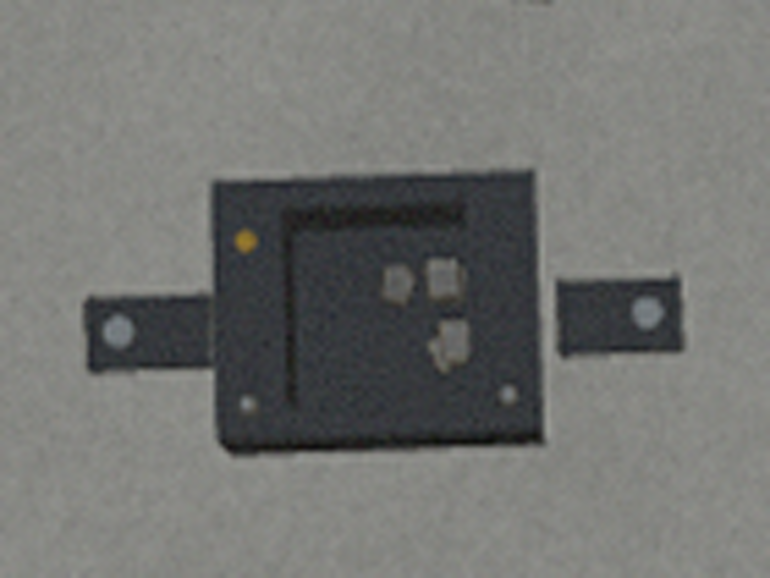

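View pics/g9s.png

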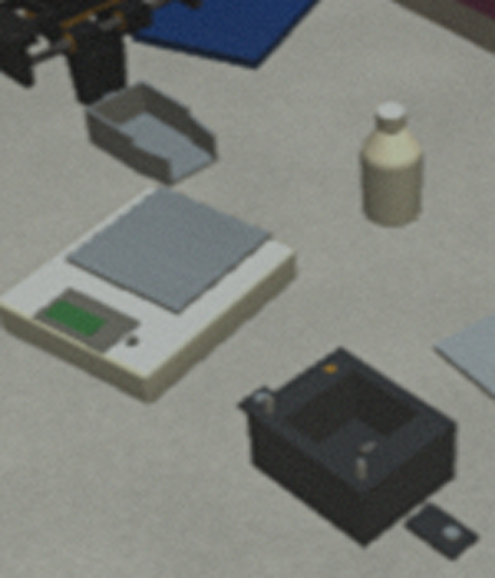

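```bash
python3 - <<'E'
from h import *
im=cv2.imread("pics/top5.png")[:,:,::-1]
im2=np.clip(im.astype(float)*1.8,0,255).astype(np.uint8)
crop(im2,272,208,322,256,14,"pics/st.png")
E
```

```text
(no output)
```

View pics/st.png

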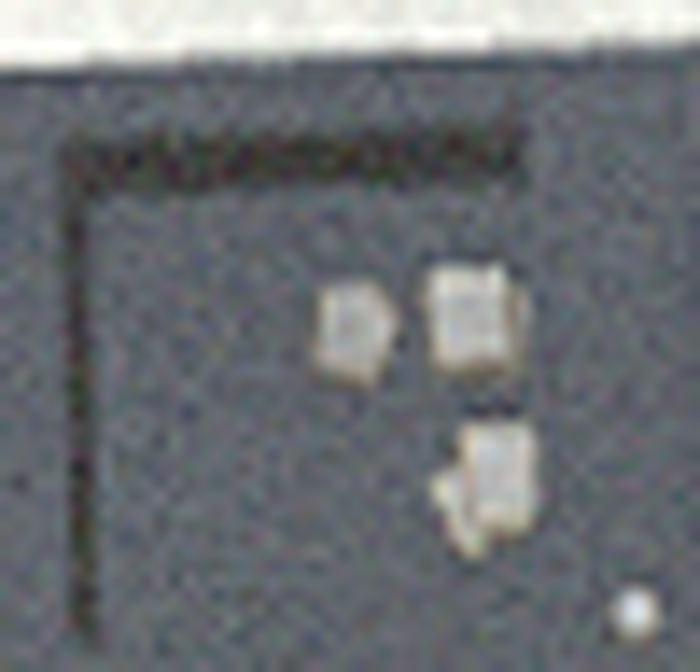

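View pics/top5.png

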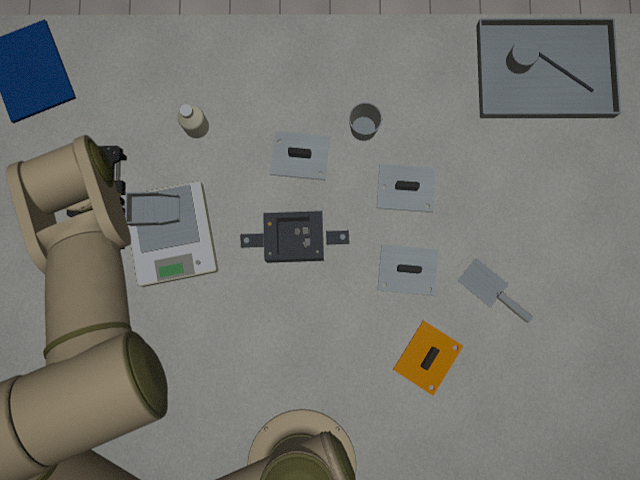

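The box holds one single stone and two stacked pairs, at crop (470,315) and (490,490), so five in all. There are none on the bench. Lowering the scoop to hover over the pan.

```bash
python3 -m creep '{"xyz":[[0,-0.01,0.52],[0,-0.01,0.52],[0,-0.01,0.52],[0,-0.01,0.4],[0,0,0],[0,0,0]],"rot":[[0,0,0],[0,0,0],[0,0,0],[0,0,0],[0,0,0],[0,0,0]]}'; python3 - <<'E'
from fit import *
from plan import *
tilt()
ims={}
for c in("top","side"):
    ims[c]=snapshot(c); cv2.imwrite(f"pics/{c}6.png",ims[c][:,:,::-1])
A=np.array
p,Rm,s=pose(); z=p[2]-17.5
SC=[(A([45,-30,32.]),A([45,30,32.])),(A([45,30,32.]),A([10,30,32.])),(A([45,-30,32.]),A([10,-30,32.]))]
clear={c:cv2.imread(f"pics/{c}5.png")[:,:,::-1] for c in ims}
pt=PAN
print('scoop z',z)
for c in ims:
    print(c,'pan',end=' ');pp=fit({c:clear[c]},{c:PAN},[512,284,50,.19],rng=4)
    print(c,'scoop',end=' ');ps=fit({c:ims[c]},{c:SC},[p[0]+1,p[1]-62,z,1.592],rng=4)
    x=5;o=draw(ims[c],c,SC+[(A([-50,-24,0.]),A([-50,24,0.]))],ps,x); 
    for a,b in PAN:
        uv=proj(c,tf(pp,A([a,b])))*x; cv2.line(o,*[tuple(int(v) for v in np.round(q)) for q in uv],(0,255,0),1)
    b=(110,170,225,285) if c=="top" else (190,120,290,225)
    cv2.imwrite(f"pics/p6_{c}.png",o[b[1]*x:b[3]*x,b[0]*x:b[2]*x])
E
```

```text
clock: 8.95
eef_pos: [509.4, 344.5, 92.0]
eef_rot: [1.0, 0.01, -0.001, -0.001]
contact_force: [-0.2, 0.1, -1.4]
width: 9.9
8.95 [509.4 344.5  92. ] [[1.0, 0.019, -0.002], [0.019, -1.0, 0.002], [-0.002, -0.002, -1.0]] [-0.2  0.1 -1.4] 9.9 [0.4  0.63 1.32 0.   1.2  0.38]
scoop z 75.97077545330632
top pan [510.906, 282.852, 50.0, 0.193] n 65 rms 0.48
top scoop [501.485, 277.828, 75.971, 1.473] n 47 rms 0.57
side pan [511.141, 284.303, 50.0, 0.195] n 72 rms 0.63
side scoop [510.636, 286.793, 75.971, 1.661] n 46 rms 0.44
```

View pics/p6_top.png

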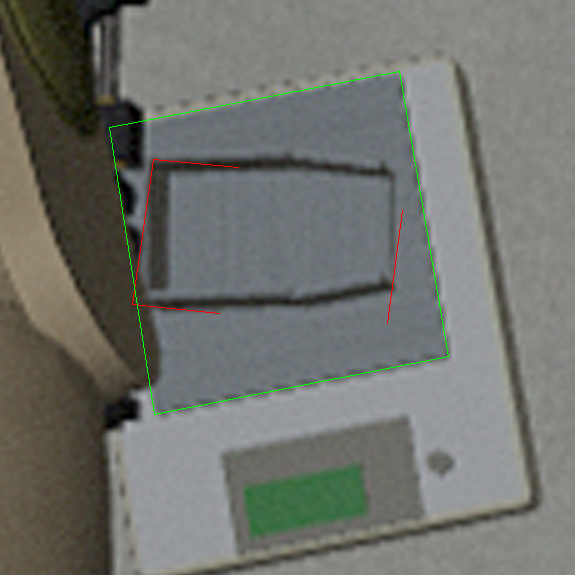

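View pics/p6_side.png

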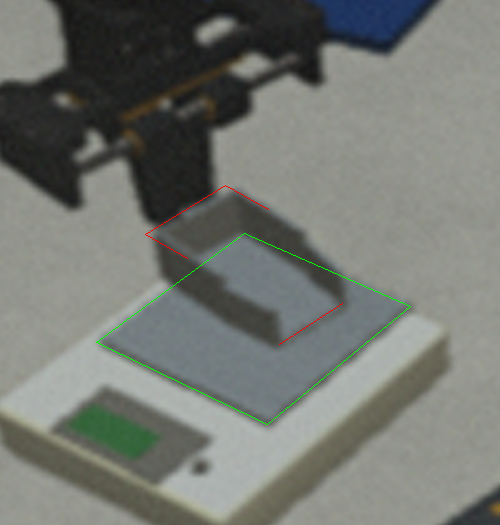

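```bash
python3 - <<'E'
from h import *
z0=75
for n,c,uv,z in(("mouth floor","top",(188.4,214.9),z0+3),("back top L","top",(140.2,201.4),z0+32),("back top R","top",(138.8,230.2),z0+32),
 ("mouth L","side",(245.6,189),z0),("mouth R","side",(258.4,180.6),z0),("back top R","side",(190+162/5,120+230/5),z0+32),("back top L","side",(190+225/5,120+187/5),z0+32)):
    print(n,c,onz(c,uv,z).round(1))
E
```

```text
mouth floor top [512.9 228.2  78. ]
back top L top [535.8 319.8 107. ]
back top R top [476.7 320.4 107. ]
mouth L side [491.1 233.5  75. ]
mouth R side [539.5 237.8  75. ]
back top R side [485.9 323.8 107. ]
back top L side [535.8 332.1 107. ]
```

```bash
python3 -m creep '{"xyz":[[-0.01,-0.02,0.2],[-0.01,-0.02,0.15],[0,0,0.13],[0,0,0],[0,0,0]],"rot":[[0,0,0],[0,0,0],[0,0,0],[0,0,0],[0,0,0]]}'; python3 -c "
from plan import *
tilt()"
```

```text
clock: 9.47
eef_pos: [508.5, 347.1, 72.7]
eef_rot: [1.0, 0.01, -0.0, -0.001]
contact_force: [-0.3, -0.0, -1.7]
width: 9.6
9.4667 [508.5 347.1  72.7] [[1.0, 0.02, -0.001], [0.02, -1.0, 0.002], [-0.001, -0.002, -1.0]] [-0.3 -0.  -1.7] 9.6 [0.41 0.65 1.34 0.   1.16 0.39]
```

```bash
for i in 1; do python3 -m creep '{"xyz":[[0,0,0.05],[0,0,0.04],[0,0,0],[0,0,0]],"rot":[[0,0,0],[0,0,0],[0,0,0],[0,0,0]]}'; done; python3 -m creep '{"xyz":[[0,0,0.03],[0,0,0]],"rot":[[0,0,0],[0,0,0]]}'
```

```text
clock: 9.8
eef_pos: [508.7, 347.2, 69.4]
eef_rot: [1.0, 0.01, -0.0, -0.001]
contact_force: [-0.9, -0.5, -1.5]
width: 9.2
clock: 9.97
eef_pos: [508.6, 347.1, 68.1]
eef_rot: [1.0, 0.01, -0.0, -0.001]
contact_force: [0.0, -0.6, -1.4]
width: 9.5
```

```bash
python3 -m creep '{"xyz":[[0,0,0.02],[0,0,0]],"rot":[[0,0,0],[0,0,0]]}';python3 -m creep '{"xyz":[[0,0,0.02],[0,0,0]],"rot":[[0,0,0],[0,0,0]]}'; python3 - <<'E'
from h import *
im=snapshot("side"); crop(im,190,110,300,230,5,"pics/h1s.png")
im=snapshot("top"); crop(im,110,165,230,285,5,"pics/h1t.png")
E
```

```text
clock: 10.13
eef_pos: [508.8, 347.2, 67.6]
eef_rot: [1.0, 0.01, 0.0, -0.001]
contact_force: [-0.5, -0.6, -0.7]
width: 9.5
clock: 10.3
eef_pos: [508.8, 347.2, 67.5]
eef_rot: [1.0, 0.01, 0.0, -0.001]
contact_force: [-1.6, -1.0, 5.9]
width: 9.5
```

View pics/h1s.png

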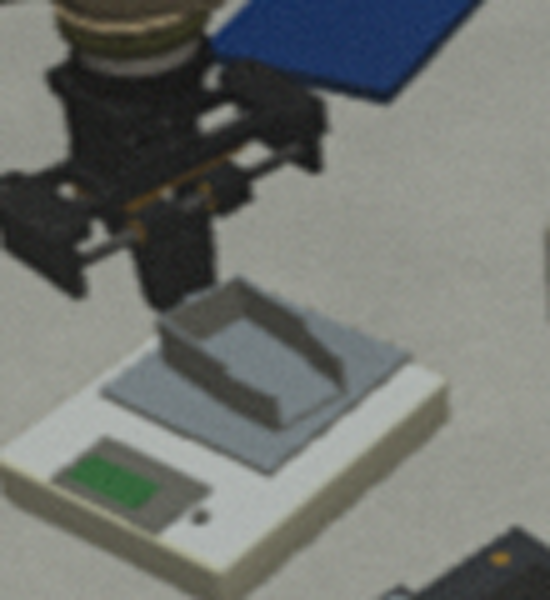

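View pics/h1t.png

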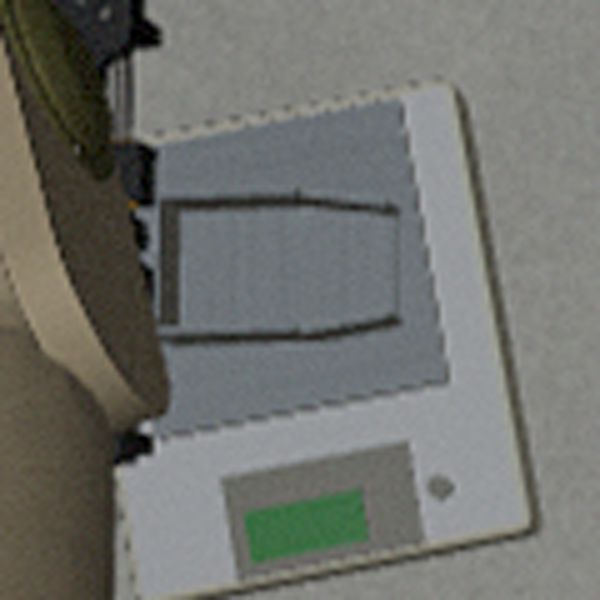

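```bash
python3 -m creep '{"xyz":[[0,0,0],[0,0,0],[0,0,0]],"rot":[[0,0,0],[0,0,0],[0,0,0]]}' -0.1; python3 - <<'E'
from h import *
print(onz("top",(189.6,217.5),53), onz("side",(190+312/5,110+408/5),50))
E
```

```text
clock: 10.65
eef_pos: [508.7, 347.1, 66.5]
eef_rot: [1.0, 0.01, -0.0, -0.001]
contact_force: [0.2, -0.7, -0.1]
width: 27.4
[511.84549272 231.28049882  53.        ] [515.00171846 237.7279667   50.        ]
```

```bash
python3 -m creep '{"xyz":[[0,0,-0.3],[0,0,-0.7],[0,0,-0.8],[0,0,-0.6],[0,0,-0.1]],"rot":[[0,0,0],[0,0,0],[0,0,0],[0,0,0],[0,0,0]]}' 0; python3 - <<'E'
from plan import *
tilt()
go([405,-231,110],[0,0,6.9],16)
im=snapshot("side"); crop(im,180,110,300,240,4.5,"pics/h2s.png")
E
```

```text
clock: 11.07
eef_pos: [510.0, 347.6, 171.1]
eef_rot: [1.0, 0.01, 0.003, -0.003]
contact_force: [1.0, 0.8, 1.5]
width: 44.4
11.0667 [510.  347.6 171.1] [[1.0, 0.02, 0.007], [0.02, -1.0, 0.005], [0.007, -0.005, -1.0]] [1.  0.8 1.5] 44.4 [0.41 0.55 1.22 0.   1.37 0.39]
t 11.07 pos [510.  347.6 171.1] rotvec [-179.7   -1.8   -0.6]
row xyz [-0.132  0.91   0.09 ] rot [0.    0.    0.072] n 16
```

View pics/h2s.png

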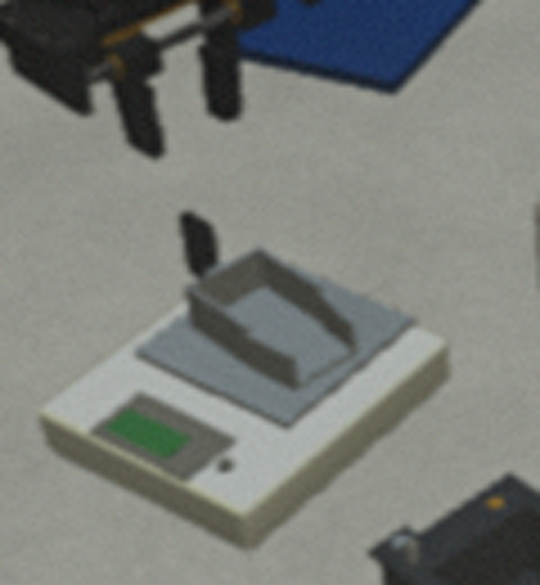

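The scoop stands level in the middle of the pan. On to cover_a.

```bash
python3 -m creep '{"xyz":[[-0.13,0.5,0],[-0.13,0.91,0],[-0.13,0.91,0],[-0.13,0.91,0],[-0.13,0.91,0],[-0.13,0.91,0],[-0.13,0.91,0],[-0.13,0.91,0],[-0.13,0.91,0],[-0.13,0.91,0]],"rot":[[0,0,0.1],[0,0,0.1],[0,0,0.1],[0,0,0.1],[0,0,0.1],[0,0,0.1],[0,0,0.1],[0,0,0.1],[0,0,0.1],[0,0,0.1]]}' ; python3 - <<'E'
from plan import *
tilt()
go([405,-231,80],[0,0,0.9],7)
E
```

```text
clock: 11.95
eef_pos: [445.2, -0.3, 164.6]
eef_rot: [0.999, -0.042, -0.001, -0.001]
contact_force: [0.3, -0.4, -0.1]
width: 44.3
11.95 [ 4.452e+02 -3.000e-01  1.646e+02] [[0.996, -0.085, -0.002], [-0.085, -0.996, 0.003], [-0.003, -0.002, -1.0]] [ 0.3 -0.4 -0.1] 44.3 [-0.27  0.28  1.69  0.    1.17 -0.18]
t 11.95 pos [ 4.452e+02 -3.000e-01  1.646e+02] rotvec [-179.7    7.6    0.2]
row xyz [-0.067  0.834  0.3  ] rot [0.    0.    0.021] n 7
```

```bash
python3 -m creep '{"xyz":[[-0.07,0.9,0.1],[-0.07,0.9,0.2],[-0.07,0.9,0.3],[-0.07,0.9,0.4],[-0.07,0.9,0.4],[-0.07,0.9,0.4],[-0.05,0.44,0.3],[0,0,0],[0,0,0]],"rot":[[0,0,0.02],[0,0,0.02],[0,0,0.02],[0,0,0.02],[0,0,0.02],[0,0,0.02],[0,0,0.02],[0,0,0],[0,0,0]]}' ; python3 - <<'E'
from plan import *
tilt()
im=snapshot("side"); cv2.imwrite("pics/side7.png",im[:,:,::-1]); crop(im,290,230,420,370,4.2,"pics/h3s.png")
im=snapshot("top"); crop(im,350,220,470,320,5,"pics/h3t.png")
go([405,-231,12],[0,0,0],3)
E
```

```text
clock: 12.7
eef_pos: [405.8, -229.4, 80.1]
eef_rot: [0.999, -0.051, -0.001, -0.002]
contact_force: [0.0, -1.2, 0.4]
width: 43.9
12.7 [ 405.8 -229.4   80.1] [[0.995, -0.101, -0.003], [-0.101, -0.995, 0.005], [-0.003, -0.005, -1.0]] [ 0.  -1.2  0.4] 43.9 [-0.77  0.43  1.75  0.    0.96 -0.67]
t 12.8 pos [ 406.7 -228.5   81.3] rotvec [-1.796e+02  8.900e+00  1.000e-01]
row xyz [-0.011  0.024  0.578] rot [0. 0. 0.] n 3
```

View pics/h3s.png

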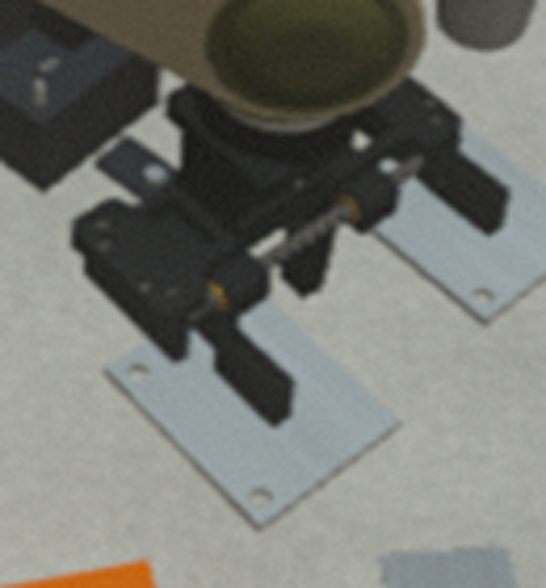

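View pics/h3t.png

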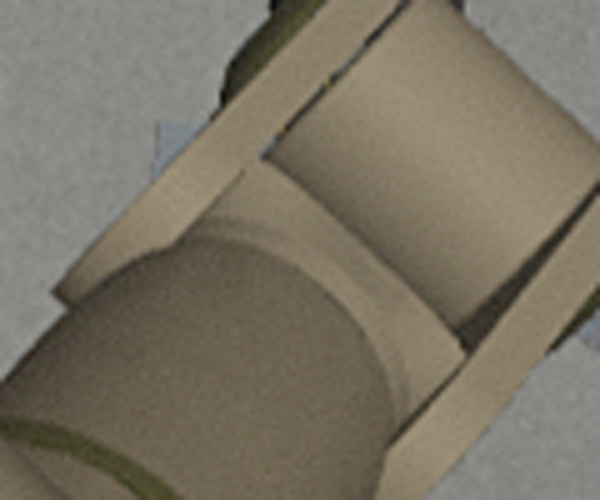

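```bash
python3 - <<'E'
from plan import *
p,Rm,s=pose()
for o in([0,0,0],[22,0,0],[-22,0,0]): print(o,((proj("side",p+Rm.apply(o))[0]-[290,230])*4.2).round())
for z in(6,40):
  for y in (-25,25):
    print('blk',z,y,((proj("side",[405+.1*y,-231+y,z])[0]-[290,230])*4.2).round())
E
```

```text
[0, 0, 0] [255. 305.]
[22, 0, 0] [288. 283.]
[-22, 0, 0] [222. 327.]
blk 6 -25 [281. 428.]
blk 6 25 [217. 366.]
blk 40 -25 [285. 390.]
blk 40 25 [220. 328.]
```

The predicted block and fingers match the picture: block at crop (217–285, 328–428), fingers either side of its centre. Descending.

```bash
python3 -m creep '{"xyz":[[-0.02,0.03,0.6],[-0.01,0.02,0.6],[0,0,0.35],[0,0,0.1],[0,0,0],[0,0,0]],"rot":[[0,0,0],[0,0,0],[0,0,0],[0,0,0],[0,0,0],[0,0,0]]}' ; python3 - <<'E'
from plan import *
tilt()
E
```

```text
clock: 13.3
eef_pos: [405.9, -231.0, 16.3]
eef_rot: [0.999, -0.049, 0.0, -0.001]
contact_force: [-0.0, 0.2, 0.6]
width: 43.6
13.3 [ 405.9 -231.    16.3] [[0.995, -0.098, 0.001], [-0.098, -0.995, 0.001], [0.001, -0.001, -1.0]] [-0.   0.2  0.6] 43.6 [-0.77  0.55  1.82  0.    0.78 -0.68]
```

```bash
python3 -m creep '{"xyz":[[0,0,0.1],[0,0,0],[0,0,0],[0,0,0],[0,0,0],[0,0,0],[0,0,0],[0,0,0]],"rot":[[0,0,0],[0,0,0],[0,0,0],[0,0,0],[0,0,0],[0,0,0],[0,0,0],[0,0,0]]}' -1 60; python3 - <<'E'
from plan import *
tilt()
im=snapshot("side"); cv2.imwrite("pics/side8.png",im[:,:,::-1]); crop(im,290,230,420,370,4.2,"pics/h4s.png")
E
```

```text
clock: 13.97
eef_pos: [405.5, -231.6, 11.7]
eef_rot: [0.999, -0.05, 0.0, -0.001]
contact_force: [0.9, -0.1, 5.2]
width: 13.3
13.9667 [ 405.5 -231.6   11.7] [[0.995, -0.099, 0.001], [-0.099, -0.995, 0.002], [0.0, -0.002, -1.0]] [ 0.9 -0.1  5.2] 13.3 [-0.77  0.56  1.82  0.    0.77 -0.68]
```

View pics/h4s.png

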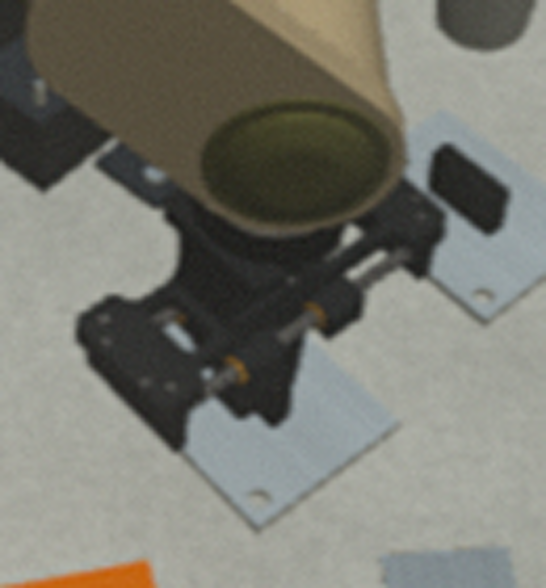

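```bash
python3 -m creep '{"xyz":[[0,0,-0.2],[0,0,-0.6],[0,0,-0.8],[0,0,-0.8],[0,0,-0.3]],"rot":[[0,0,0],[0,0,0],[0,0,0],[0,0,0],[0,0,0]]}'; python3 - <<'E'
from plan import *
tilt()
go([475.3,14.5,115],[0,0,-7.7],9)
E
```

```text
clock: 14.43
eef_pos: [405.8, -232.2, 123.0]
eef_rot: [0.999, -0.05, 0.001, 0.0]
contact_force: [0.7, 0.5, -2.5]
width: 13.5
14.4333 [ 405.8 -232.2  123. ] [[0.995, -0.099, 0.003], [-0.099, -0.995, -0.001], [0.003, 0.001, -1.0]] [ 0.7  0.5 -2.5] 13.5 [-0.77  0.37  1.7   0.    1.07 -0.68]
t 14.43 pos [ 405.8 -232.2  123. ] rotvec [179.7  -8.9   0.3]
row xyz [ 0.166 -0.693  0.022] rot [ 0.     0.    -0.143] n 9
```

```bash
python3 -m creep '{"xyz":[[0.166,-0.5,0.02],[0.166,-0.75,0.02],[0.166,-0.75,0.02],[0.166,-0.75,0.02],[0.166,-0.75,0.02],[0.166,-0.75,0.02],[0.166,-0.75,0.02],[0.166,-0.75,0.02],[0.166,-0.5,0.02],[0,0,0]],"rot":[[0,0,-0.143],[0,0,-0.143],[0,0,-0.143],[0,0,-0.143],[0,0,-0.143],[0,0,-0.143],[0,0,-0.143],[0,0,-0.143],[0,0,-0.143],[0,0,0]]}'; python3 - <<'E'
from plan import *
tilt()
for c in ("side","top"):
    im=snapshot(c); cv2.imwrite(f"pics/{c}9.png",im[:,:,::-1])
    if c=="side": crop(im,230,170,360,290,5,"pics/h5s.png")
    else: crop(im,230,170,370,290,5,"pics/h5t.png")
E
```

```text
clock: 15.27
eef_pos: [474.6, 18.8, 112.6]
eef_rot: [1.0, 0.02, -0.001, -0.002]
contact_force: [0.1, -0.7, -3.0]
width: 13.3
15.2667 [474.6  18.8 112.6] [[0.999, 0.04, -0.001], [0.04, -0.999, 0.003], [-0.001, -0.003, -1.0]] [ 0.1 -0.7 -3. ] 13.3 [-0.21  0.4   1.69  0.    1.05 -0.25]
```

View pics/h5s.png

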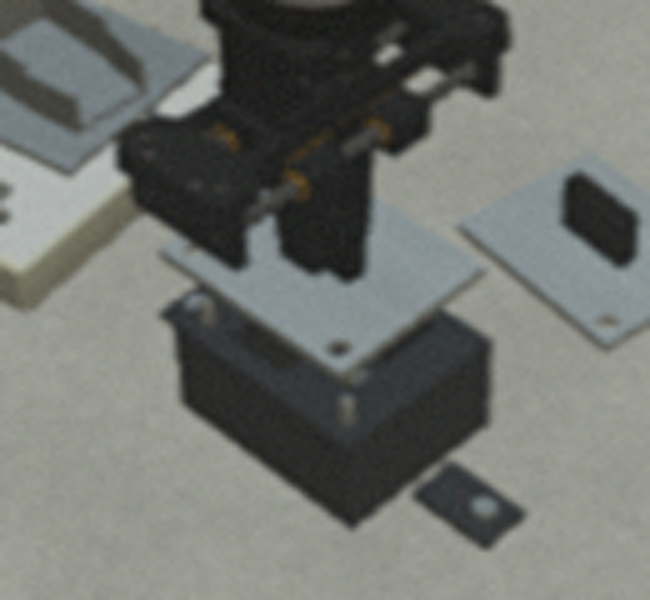

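View pics/h5t.png

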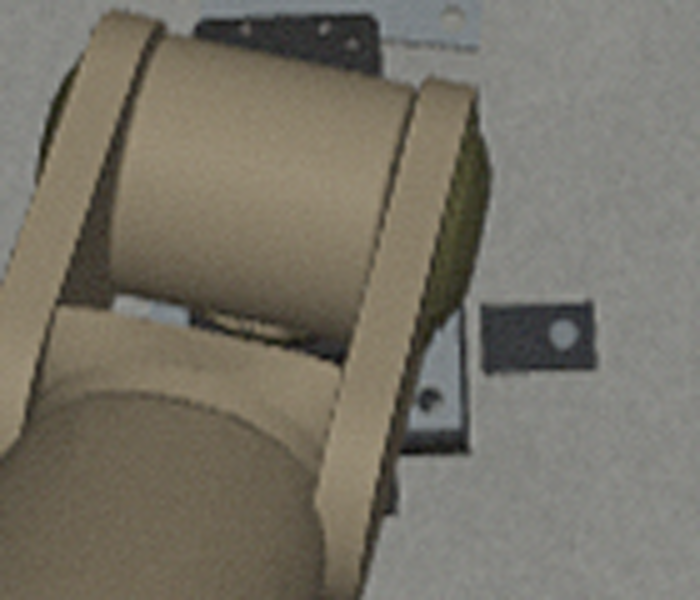

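```bash
cat > cov.py <<'E'
from fit import *
from plan import *
from run2 import sil
import sys
ims={"side":cv2.imread(f"pics/side{sys.argv[1]}.png")[:,:,::-1]}
cl={"side":cv2.imread("pics/side5.png")[:,:,::-1]}
z=float(sys.argv[2]); x0=[float(v) for v in sys.argv[3:5]]
S=sil(50,62,6); s=[S[0],(S[3][0]*.55+S[3][1]*.45,S[3][1]),S[1]]  # -y near edge, -x edge (visible half), +x
f=lambda a,b,u,v:(a+(b-a)*u,a+(b-a)*v)
# rect order: -y(-x->+x), +x(-y->+y), +y, -x(+y->-y)
s=[S[0],f(*S[3],.35,1),f(*S[1],0,.4)]
b=fit(cl,{"side":rect(50,62,60)},[475.3,16.4,0,.034],rng=3)
# anchor yaw to hand
p=fit(ims,{"side":s},[x0[0],x0[1],z,.037],rng=3)
o=draw(ims["side"],"side",s,p,5)[170*5:290*5,230*5:360*5]
cv2.imwrite("pics/cov.png",o)
print('cover-box',(p-b).round(2))
h=proj("side",tf(p,[[-38,-49,6],[-38,49,6]])); print('holes px',h.round(1).tolist(),'pins',proj("side",tf(b,[[-38,-49,76],[-38,49,76]])).round(1).tolist())
E
python3 - <<'E'
from plan import *
tilt()
E
python3 cov.py 9 101.5 475 18
```

```text
15.3667 [474.4  16.2 112.6] [[0.999, 0.037, -0.001], [0.037, -0.999, 0.002], [-0.001, -0.002, -1.0]] [-0.8  0.3 -2.2] 13.9 [-0.22  0.39  1.69  0.    1.05 -0.26]
[475.252, 16.395, 0.0, 0.036] n 58 rms 0.23
[478.248, 23.466, 101.5, 0.04] n 46 rms 0.57
cover-box [  3.     7.07 101.5    0.  ]
holes px [[297.6, 237.5], [268.9, 218.1]] pins [[299.0, 249.1], [270.8, 229.5]]
```

View pics/cov.png

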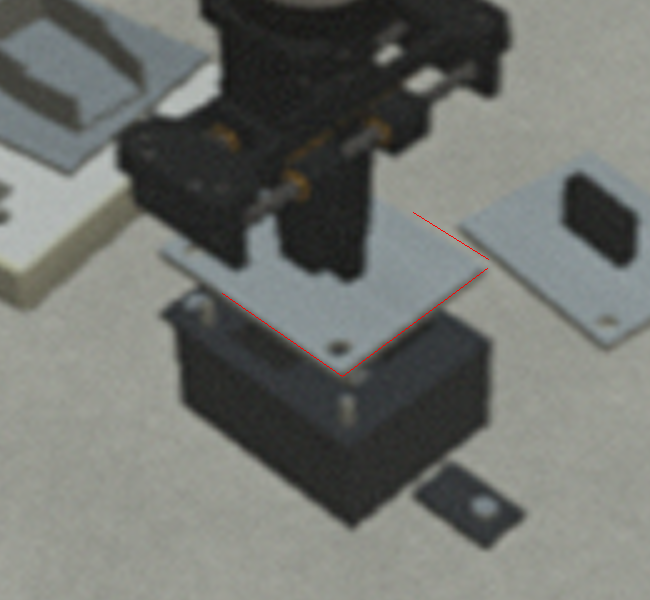

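```bash
python3 -m creep '{"xyz":[[0.02,0.04,0.25],[0,0,0.2],[0,0,0],[0,0,0],[0,0,0]],"rot":[[0,0,0],[0,0,0],[0,0,0],[0,0,0],[0,0,0]]}'; python3 - <<'E'
from plan import *
tilt()
for c in ("side","top"):
    im=snapshot(c); cv2.imwrite(f"pics/{c}10.png",im[:,:,::-1])
    if c=="side": crop(im,260,200,340,285,7,"pics/h6s.png")
    else: crop(im,285,225,345,275,10,"pics/h6t.png")
tilt()
E
```

```text
clock: 15.78
eef_pos: [475.7, 13.7, 94.9]
eef_rot: [1.0, 0.017, -0.0, -0.001]
contact_force: [0.1, -0.4, -2.8]
width: 13.7
15.7833 [475.7  13.7  94.9] [[0.999, 0.035, -0.0], [0.035, -0.999, 0.002], [-0.0, -0.002, -1.0]] [ 0.1 -0.4 -2.8] 13.7 [-0.22  0.42  1.71  0.    1.01 -0.26]
15.8833 [475.8  13.9  95. ] [[0.999, 0.035, 0.0], [0.035, -0.999, 0.002], [0.0, -0.002, -1.0]] [-0.2 -0.4 -1.7] 13.4 [-0.22  0.42  1.71  0.    1.01 -0.26]
```

View pics/h6s.png

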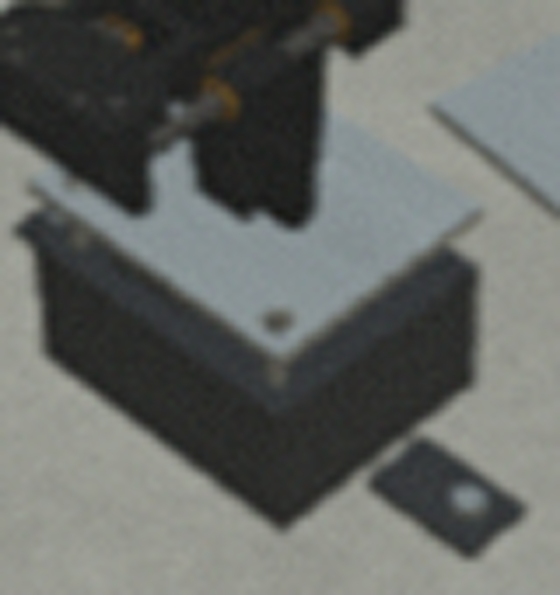

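View pics/h6t.png

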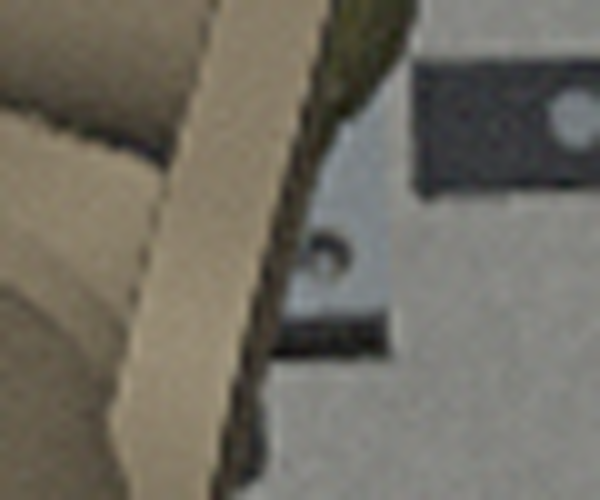

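```bash
python3 - <<'E'
from fit import *
from run2 import sil
b=[475.25,16.4,0,.036]
s=cv2.imread("pics/side10.png").astype(float).mean(2); t=cv2.imread("pics/top10.png").astype(float).mean(2)
t5=cv2.imread("pics/top5.png").astype(float).mean(2); s5=cv2.imread("pics/side5.png").astype(float).mean(2)
np.set_printoptions(linewidth=200)
print('side hole');print(s[241:251,293:308].round().astype(int))
print('top hole');print(t[244:257,311:325].round().astype(int))
print('top5 pin');print(t5[246:256,311:325].round().astype(int))
uz=94.9-11.7
for dz in(6,): print('expect side hole',proj("side",tf(b,[[-38,-49,uz+dz]])).round(2))
# top with top-camera box pose from pin px
S=sil(50,62,6); f=lambda a,b,u,v:(a+(b-a)*u,a+(b-a)*v)
ss=[S[0],f(*S[3],.4,1)]
ims={"side":cv2.imread("pics/side10.png")[:,:,::-1]}
p=fit(ims,{"side":ss},[477,17,uz,.036],rng=3)
p=fit(ims,{"side":ss},[477,17,uz-2,.036],rng=3)
E
```

```text
side hole
[[143 143 147 144 144 143 148 144 144 143 144 144 142 146 139]
 [145 146 144 143 144 146 145 148 145 144 143 144 145 143 144]
 [145 145 146 146 144 139 144 143 141 145 143 145 145 145 146]
 [146 143 145 143 135 120 112 114 125 141 147 144 147 144 138]
 [139 147 147 136 118  88  82  87 107 135 145 146 145 135 115]
 [116 138 143 142 123  85  76  88 111 138 145 145 134 112  89]
 [ 83 104 130 143 136 115 106 116 139 147 138 125 106  87  70]
 [ 57  72  98 123 138 142 135 137 144 137 112  93  80  66  55]
 [ 58  59  72  85 109 128 141 141 131 114  90  70  58  53  53]
 [ 52  55  58  64  76  98 117 120 104  88  66  61  54  55  57]]
top hole
[[123 120  48  52  65 109 134 131 128 126 129 130 130 135]
 [127 101  49  53  71 120 129 126 129 126 128 130 128 135]
 [124  77  53  56  80 135 135 133 132 131 128 129 132 136]
 [121  60  48  53  91 121 120 122 127 135 130 130 128 129]
 [120  49  58  65  91  73  68  88 116 128 133 129 128 130]
 [105  56  47  58  84  44  46  49  75 124 131 128 133 127]
 [ 79  55  57  71  74  77  94  65  61 112 135 128 129 128]
 [ 61  61  61  74  81  92 119  88  70
[... 340 characters left out ...]
  52  59  63  61  58  53  61  49  55  88 135]
 [ 54  59  59  51  56  54  56  60  57  53  58  54  87 139]
 [ 51  53  58  55  57  52  56  56  52  59  55  55  90 138]
 [ 58  59  62  49  59  53  52  46  52  54  58  55  90 136]
 [ 54  58  59  53  51  79  99  77  50  53  60  53  86 139]
 [ 53  57  51  52  64  99 126  99  52  55  55  56  91 137]
 [ 54  59  52  59  56  90 110  90  63  57  50  52  78 138]
 [ 61  56  57  56  43  63  73  61  49  54  61  51  72 142]
 [ 59  52  58  54  56  57  55  55  61  55  57  39  79 143]
 [ 60  60  59  56  57  58  56  56  53  60  58  48  75 142]]
expect side hole [[298.8  245.24]]
[478.898, 19.042, 83.2, 0.04] n 36 rms 0.35
[480.168, 20.463, 81.2, 0.04] n 36 rms 0.33
```

The hole and pin line up in both views. Top: hole centre (317.0,250.4) with the pin visible through it, aligned position (317.1,250.4). Side: (299.1,245.3) against (298.8,245.2). Lowering with force checks.

```bash
python3 -m creep '{"xyz":[[0,0,0.1],[0,0,0.1],[0,0,0.05],[0,0,0],[0,0,0]],"rot":[[0,0,0],[0,0,0],[0,0,0],[0,0,0],[0,0,0]]}'
```

```text
clock: 16.3
eef_pos: [475.6, 14.1, 84.6]
eef_rot: [1.0, 0.018, -0.0, -0.001]
contact_force: [0.1, 0.5, -3.6]
width: 13.1
```

```bash
python3 -m creep '{"xyz":[[0,0,0.05],[0,0,0.05],[0,0,0],[0,0,0]],"rot":[[0,0,0],[0,0,0],[0,0,0],[0,0,0]]}'
```

```text
clock: 16.63
eef_pos: [475.6, 14.1, 80.6]
eef_rot: [1.0, 0.018, -0.0, -0.001]
contact_force: [-0.7, -0.2, -3.3]
width: 13.4
```

```bash
python3 -m creep '{"xyz":[[0,0,0.05],[0,0,0.05],[0,0,0.05],[0,0,0],[0,0,0]],"rot":[[0,0,0],[0,0,0],[0,0,0],[0,0,0],[0,0,0]]}'
```

```text
clock: 17.05
eef_pos: [475.6, 14.2, 74.6]
eef_rot: [1.0, 0.018, -0.0, -0.001]
contact_force: [-0.5, 0.3, -2.7]
width: 13.3
```

```bash
python3 -m creep '{"xyz":[[0,0,0.03],[0,0,0.03],[0,0,0],[0,0,0]],"rot":[[0,0,0],[0,0,0],[0,0,0],[0,0,0]]}'
```

```text
clock: 17.38
eef_pos: [475.7, 14.2, 72.3]
eef_rot: [1.0, 0.018, -0.0, -0.001]
contact_force: [-0.1, 0.2, -2.6]
width: 13.6
```

```bash
python3 -m creep '{"xyz":[[0,0,0.02],[0,0,0]],"rot":[[0,0,0],[0,0,0]]}'; python3 -m creep '{"xyz":[[0,0,0.02],[0,0,0],[0,0,0]],"rot":[[0,0,0],[0,0,0],[0,0,0]]}'; python3 - <<'E'
from h import *
im=snapshot("side"); cv2.imwrite("pics/side11.png",im[:,:,::-1]); crop(im,260,200,340,285,7,"pics/h7s.png")
im=snapshot("top"); cv2.imwrite("pics/top11.png",im[:,:,::-1]); crop(im,245,190,345,275,7,"pics/h7t.png")
E
```

```text
clock: 17.55
eef_pos: [475.8, 14.1, 71.7]
eef_rot: [1.0, 0.018, 0.0, -0.001]
contact_force: [-1.4, -0.1, 0.3]
width: 13.6
clock: 17.8
eef_pos: [475.8, 14.1, 71.7]
eef_rot: [1.0, 0.018, 0.0, -0.001]
contact_force: [-3.9, 0.8, 10.7]
width: 13.2
```

View pics/h7s.png

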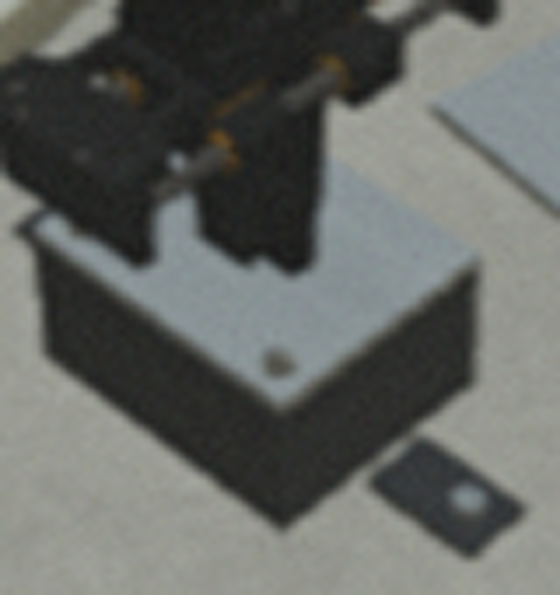

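View pics/h7t.png

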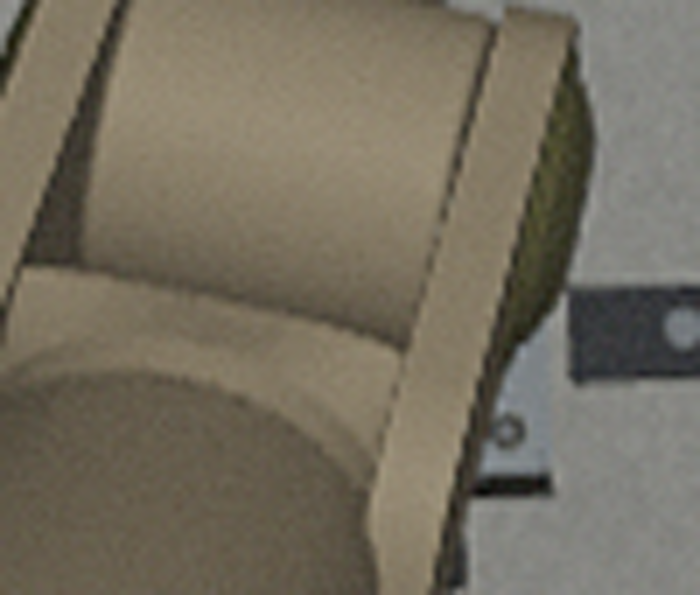

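The plate seated at TCP z 71.7, exactly flush height, with the pin visible in the hole. Releasing and retreating.

```bash
python3 -m creep '{"xyz":[[0,0,0],[0,0,0],[0,0,0],[0,0,0]],"rot":[[0,0,0],[0,0,0],[0,0,0],[0,0,0]]}' -0.1; python3 -m creep '{"xyz":[[0,0,-0.3],[0,0,-0.8],[0,0,-0.8],[-0.6,0.6,-0.3],[-0.7,0.6,0],[-0.7,0.6,0],[-0.3,0.6,0],[0,0.6,0],[0,0.6,0],[0,0,0]],"rot":[[0,0,0],[0,0,0],[0,0,0],[0,0,0],[0,0,0],[0,0,0],[0,0,0],[0,0,0],[0,0,0],[0,0,0]]}'; python3 - <<'E'
from h import *
print(sense()['joints'].round(2))
im=snapshot("side"); cv2.imwrite("pics/side12.png",im[:,:,::-1]); crop(im,180,130,340,285,4,"pics/h8s.png")
im=snapshot("top"); cv2.imwrite("pics/top12.png",im[:,:,::-1])
E
```

```text
clock: 18.23
eef_pos: [475.8, 14.1, 70.7]
eef_rot: [1.0, 0.018, 0.0, -0.001]
contact_force: [-0.5, -0.6, -0.7]
width: 37.9
clock: 19.07
eef_pos: [389.3, -136.6, 158.6]
eef_rot: [1.0, 0.016, 0.001, -0.0]
contact_force: [-0.6, 0.6, 0.5]
width: 39.6
[-0.63  0.23  1.79  0.    1.12 -0.66]
```

View pics/h8s.png

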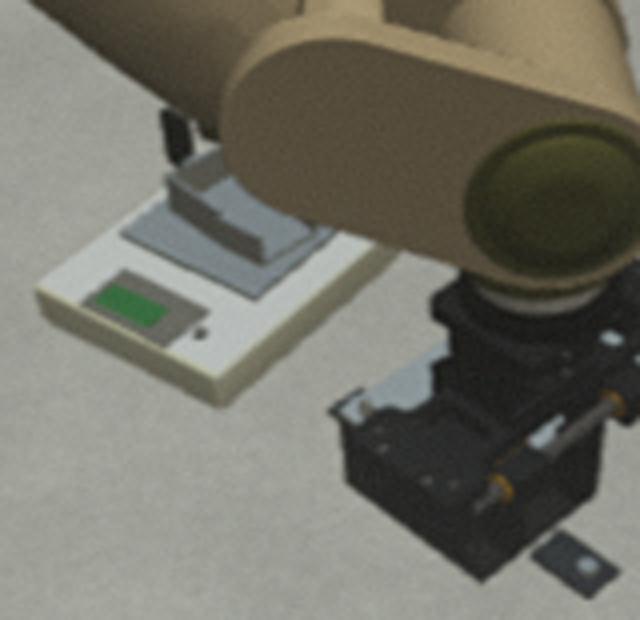

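View pics/top12.png

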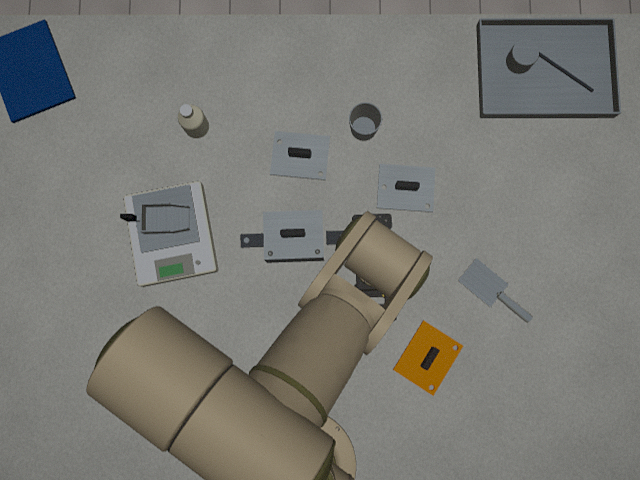

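Everything looks right from the top. I'll move the arm aside for a clear side view.

```bash
python3 -m creep '{"xyz":[[0,0.6,-0.5],[0,0.7,-0.5],[0,0.7,-0.5],[0,0.7,-0.3],[0,0.6,0],[0,0.6,0],[0,0,0],[0,0,0]],"rot":[[0,0,0],[0,0,0],[0,0,0],[0,0,0],[0,0,0],[0,0,0],[0,0,0],[0,0,0]]}'; python3 - <<'E'
from fit import *
from run2 import sil
ims={}
for c in("side","top"):
    ims[c]=snapshot(c); cv2.imwrite(f"pics/{c}13.png",ims[c][:,:,::-1])
crop(ims["side"],180,130,340,285,4,"pics/h9s.png"); crop(ims["top"],115,175,345,280,3.4,"pics/h9t.png")
for c in ims:
    fit({c:ims[c]},{c:rect(50,62,66)},[475,16,0,.035],rng=3)
E
```

```text
clock: 19.83
eef_pos: [394.5, -288.7, 229.6]
eef_rot: [1.0, 0.018, -0.0, -0.002]
contact_force: [0.4, 0.0, -0.1]
width: 39.6
[474.953, 14.842, 0.0, 0.034] n 40 rms 0.27
[473.363, 11.884, 0.0, 0.034] n 27 rms 0.43
```

View pics/h9s.png

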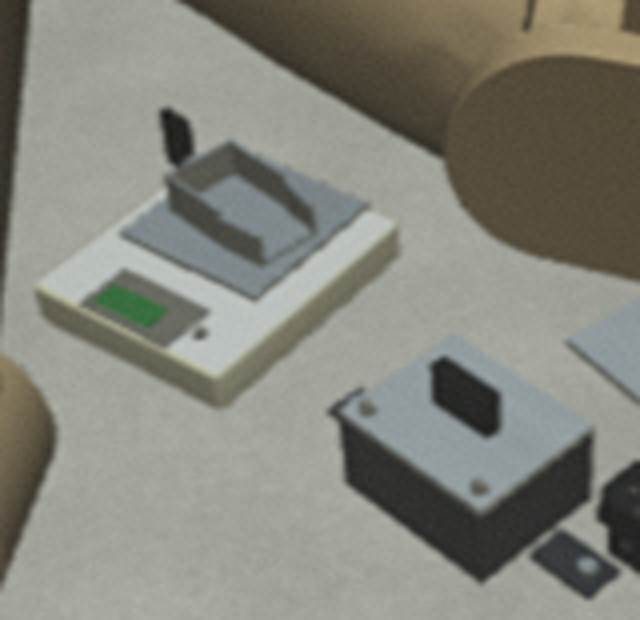

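View pics/h9t.png

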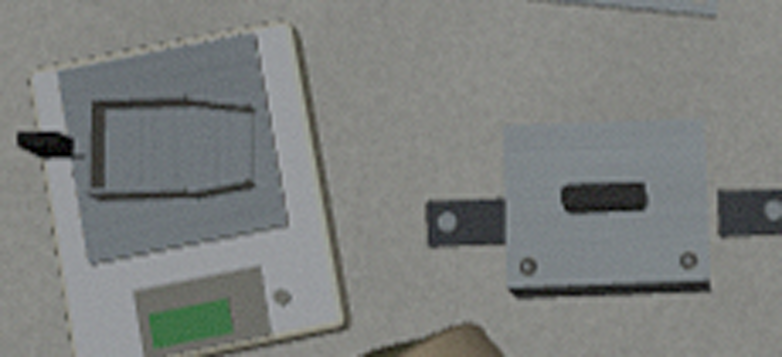

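View pics/side13.png

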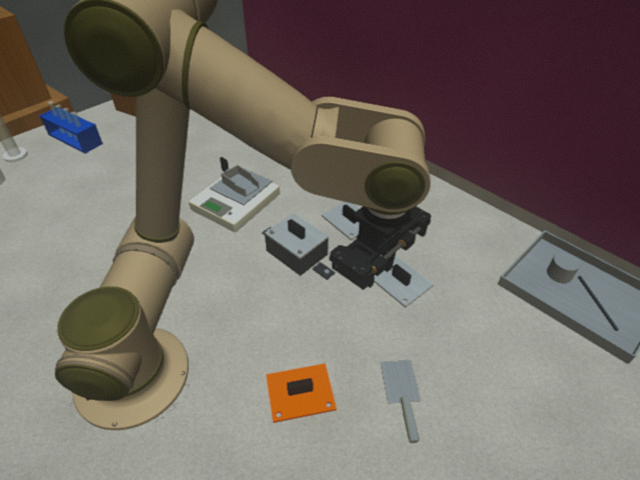

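Both pins show in the cover's holes, its edges line up with the box's, and the scoop is level in the middle of the pan. Handing in.

```bash
python3 -c "
from plant import *
print(sign_off())"
```

```text
the job is handed in; nothing more can be done
None
```

The stones are in the test box, cover_a is down over both pins, and the scoop is back on the balance pan. I handed the job in at about 20 s of the 72 s.

- **Stones:** I tipped the scoop to about 69° over the box. The scoop came out empty, none lay on the bench, and the box showed one single stone and two stacked pairs. The second stone of each pair was only partly visible, so the count of five is a reading of the picture.
- **Cover:** The brass plug was in the +x socket, so the second pin stood in socket_2 and cover_a was the right plate. It went down first time and stopped at flush height. Both pins show in its holes, and its yaw matches the box's to about 0.002 rad. Its centre fitted about 1 mm off the box's in the pictures, which is within the hole clearance.
- **Scoop:** It stands level on the pan, about 1–2 mm from the centre when the two cameras are averaged. It slid about 4 mm as the gripper first closed on it, and I allowed for that when putting it back.
- **Disagreement:** The two cameras differed by about 2–4 mm on positions. Where the gripper touched things, the robot's own readings agreed more closely with the side camera.
- **Left alone:** The other two covers, the bottle, the tin and the spatula were not touched and look unmoved in the last pictures. The highest contact force I read was about 11 N.

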